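# Get the airbrush out of its sliding-lid case

## Task

Get the airbrush out for the next coat. Open its wooden case by lifting the handle end of the sliding lid up over the stop lip and sliding the lid out of its grooves, lay the lid flat on the green cutting mat, handle up, then take the airbrush out and lay it flat on top of the white foam block. Drop neither of them and leave the other things on the bench where they are.

Things in the scene. Friction and masses are not known exactly. Their poses are not given: they have to be found in the camera images.
- case: Wooden airbrush case, fixed to the bench, 232 mm long (its x), 128 wide (its y), 62 high. Origin: centre of the underside; z up. Its lid slides out towards its +x end, on groove floors 46 mm above the bench, with 1.5 mm of side play. Inside: 210 x 100 mm, no dividers, flat firm lining whose top is 22 mm above the bench.
- case_lip (a point): Middle of the top of the stop lip on the case's +x end wall (wall x = 104 to 116 mm): 52 mm above the bench, 6 mm above the groove floors. The 6 mm lid starts behind it, flush with its top, with about 2 mm of play along x. The lid must be tipped up at this end to pass over it.
- case_cheek (a point): Between the inner ends of the two cheeks that cover the grooves at the tail end only (case x = -116 to -39 mm; underside 56, top 62 mm above the bench); nearer the lip the grooves are open above. Shut, the lid rises 4 mm at most at the tail but 12 at the lip. Slid out 68 mm its tail is clear of the cheeks and it lifts straight off; slid out up to 85 mm it rests stably when let go.
- lid: The case's loose sliding lid: plywood panel 206 x 110 x 6 mm, about 0.14 kg (may be 0.1 to 0.18), with a steel bow handle on top. Origin: centre of the panel's underside; x is its length, the handle end and the way it slides out (the same way as the case's x), z up through the handle. It starts shut, x about -1 mm in the case's frame.
- lid_bar (a point): Middle of the handle's round bar: 12 mm diameter, parallel to the lid's y, 78 mm clear between its two posts, its axis 30 mm above the lid's top face (24 mm free under it) and 50 mm from the lid's centre towards the handle end. It can be pinched from above or hooked from behind with a tilted finger.
- lid_nose (a point): Middle of the underside edge of the lid's handle end (lid x = +103 mm), which starts behind the lip.
- lid_tail (a point): Middle of the underside edge of the lid's other end (lid x = -103 mm), which starts under the cheeks.
- airbrush: Metal airbrush lying on its side in the case (hidden until the lid is off), 150 mm long, 64 mm over cup and valve, about 0.11 kg. Origin: under the middle of its length, on what it lies on; x runs along it to the nozzle. Its axis is 8 mm above the origin. The round rear handle, x = -75 to -20 mm, is 16 mm in diameter and free to grasp; the cup (x = 22 mm) reaches 32 mm to +y, the air valve (x = 2 mm) 31 mm to -y, so it does not roll.
- airbrush_mid (a point): Point on the airbrush's axis above its origin (8 mm over what it lies on).
- mat: Green cutting mat with a grid, fixed flat on the bench, 300 mm (its x) x 220 mm (its y), 3 mm thick. Origin: centre of its underside.
- block: White foam block stained with paint, fixed on the bench, 180 mm (its x) x 130 mm (its y), flat top 40 mm above the bench. Origin: centre of its underside.
- jar_a: Paint jar, 42 mm diameter, 60 mm high, standing beyond the foam block. Origin: centre of its underside. To be left alone.
- jar_b: Paint jar, 42 mm diameter, 60 mm high, standing on the mat in its corner nearest the robot (about -120, -80 mm from the mat's centre). Origin: centre of its underside. To be left alone.
- jar_c: Paint jar, 42 mm diameter, 60 mm high, standing on the robot's side of the foam block. Origin: centre of its underside. To be left alone.
- thinner: Clear bottle, 56 mm diameter, 165 mm high, standing beyond the case. Origin: centre of its underside. To be left alone.
- tin: Open dark steel tin, 110 x 85 x 45 mm, beyond the mat and the foam block. Origin: centre of its underside. To be left alone.
- stick: Flat sanding stick, 180 x 24 x 8 mm, lying on the robot's side of the case. Origin: centre of its underside. To be left alone.
- brushpot: Steel pot with brushes, 76 mm diameter, by the case's tail end (the pot 100 mm, the brushes up to 220 mm). Origin: centre of its underside. To be left alone.

How it is judged:
On the way, in this order (a step that is already met when the one before it is completed fails the run):
1. the lid's handle end has passed over the stop lip while its tail is still under the cheeks of the grooves (x of lid_nose in the frame of case above 0.112 m and z of lid_nose in the frame of case above 0.0505 m and x of lid_tail in the frame of case below -0.043 m), for 0.1 s.
2. the lid lies flat on the mat, handle up, let go (x of lid in the frame of mat between -0.14 and 0.14 m and y of lid in the frame of mat between -0.1 and 0.1 m and z of lid in the frame of mat between -0.001 and 0.007 m and angle between lid's own z axis and vertical below 0.06 rad and linear speed of lid below 0.03 m/s and contact force between lid and the fingers below 0.1 N), for 0.2 s.
At the end, for the whole second after the job is handed in: The lid lies flat (0.06 rad), handle up, at rest on the mat, its centre within 140 mm of the mat's centre along it and 100 mm across; the airbrush lies level (0.15 rad), at rest on top of the foam block, its middle within 85 mm of the block's centre along it and 60 mm across (all of step 2 and x of airbrush in the frame of block between -0.085 and 0.085 m and y of airbrush in the frame of block between -0.06 and 0.06 m and z of airbrush_mid in the frame of block between 0.043 and 0.056 m and angle between airbrush's own x axis and vertical between 1.42 and 1.72 rad and linear speed of airbrush below 0.03 m/s); the robot touches nothing.
It fails at once if the lid is dropped (falls free faster than 0.65 m/s, about 20 mm) (linear speed of lid above 0.65 m/s and contact force between lid and the fingers below 0.05 N).
It fails at once if the airbrush is dropped (falls free faster than 0.65 m/s, about 20 mm) (linear speed of airbrush above 0.65 m/s and contact force between airbrush and the fingers below 0.05 N).
It fails at once if a bystander (jars, thinner bottle, tin, sanding stick, brush pot) is shifted by more than 25 mm (distance of any of jar_a, jar_b, jar_c, thinner, tin, stick, brushpot from where it was at the start of the episode above 0.025 m).
It fails at once if a standing bystander is knocked over (angle between any of jar_a, jar_b, jar_c, thinner, tin, brushpot's own z axis and vertical above 0.4 rad).
It also fails if it takes over 62 s, if anything falls off the work surface, if the arm or the gripper's body presses on something with over 40 N, if the wrist force passes 120 N, or if a joint passes its speed limit or range.

## Robot

A 6-joint arm with a two-finger parallel gripper is mounted at the origin on the work surface. World frame = base frame: x ahead of the robot, y to its left, z up, the work surface at z = 0. Lengths are in m, angles in rad, forces in N, time in s.
With the tool pointing down it reaches from about 0.225 to 0.875 m from the base axis. Payload 3.4 kg.
Tool frame: the origin (TCP) lies midway between the tips of the shut fingers; the grasp point (between the pads) lies 19 mm behind it; x points along the fingers, y is the direction in which the jaws open and shut, and the axes are right-handed (so a half turn about x gives the same grasp; the last joint's range is limited). The gripper opens to 85 mm and grips with 20 to 120 N. Pads are 22 mm wide; open, the fingers measure 114 mm over their backs; the gripper's body (76 mm by 85 mm) begins 54 mm behind the grasp point. The pads swing forward as they close: fully open they stand 13 mm farther back than shut.
Start: joints at [-1.226, 0.276, 1.505, -0, 1.361, -0.121], TCP at [0.258, -0.514, 0.231] pointing down, gripper open.
Joint ranges: [-2.89, 2.89], [-0.75, 2.08], [0.22, 2.7], [-1.18, 4.32], [0.11, 2.71], [-2.7, 2.7]. Speed limits (rad/s): [2.57, 2.57, 3.14, 3.14, 3.14, 3.14].

## Interface

Orientations are given as a unit quaternion [x, y, z, w].
In Python, from rig import read_state, read_camera, camera_params, job_done gives the robot as it stands.
- The arm moves only by the shell command python3 -m creep 'ROWS'. ROWS is JSON, a list of rows, each an object of numbers: "ax", "ay", "az": the turn, a rotation vector about the tool's x, y, z in degrees; "tx", "ty", "tz": the shift along the tool's x, y, z in cm; "jaw": the closure, from 0 (fully open) to 1 (shut). A call has 1 to 12 rows; each row shifts and turns the pose as measured when the row begins, along the tool's axes as they then stand; what a row does not reach is not made up. A row lasts 1/12 s, in which the tool goes at most 41.7 mm and 7.16 degrees, less where a joint would pass 70% of its speed; a pose out of reach is approached as far as the arm can. A call is refused whole if a number of a shift passes 4.17 or a number of a turn 7.16, either way. A call with a gripper value outside its range is refused whole. The fingers move at their own pace and stop on an object; the grip force is fixed at half the most. Time passes only in rows, so rows that do not move let the fingers close. It gives the time, the measured TCP pose, the force and the opening at its end, in the units of the state.
- read_state(): the state, without advancing time (a new reading comes with each control period).
- read_camera(name): name is "side" or "top"; returns the picture (384x512x3 uint8, red, green, blue); there is no depth.
- camera_params(name): a dict with "fx", "fy", "cx", "cy" (pixels), "rvec" (rotation vector, rad) and "tvec" (3), from world to camera coordinates, as OpenCV has them. Camera axes: x right, y down, z forward; pixel columns grow to the right and rows downward; lengths in m; the calibration is good to about 2 mm. A picture is of the moment at which its call begins. camera_params takes no time and is no camera call.
- job_done(): hands the job in, once; it reports no verdict.
The state is a dict: "time": time; "qpos": joint angles; "qvel": joint speeds; "tau": joint torques, N m; "eef_pos": TCP position; "orientation": TCP orientation; "ft_force": force on the tool from outside, world axes, zero at the start; "torque": the same for the moment, N m; "opening": finger opening in m.
Only numpy, scipy, OpenCV 4.12 (cv2) and the standard library are available. Lean on these libraries where they do the work, as an engineer would, in place of code of your own. Each camera call takes 0.05 s, during which the arm holds its last target.

## Working session

There is one attempt and no reset: what is moved stays moved. The work goes in short steps, Python scripts to look and compute and a shell command to move; the robot and the scene stay as the last step left them, time stands still between calls to the robot, and variables do not carry over. Pictures are saved under pics/ and viewed, and the job is handed in when it is done.

```bash
ls; mkdir -p pics; python3 - <<'E'
from rig import *
import cv2
print(read_state())
for n in("top","side"):
    print(n,camera_params(n))
    cv2.imwrite(f"pics/{n}0.png",read_camera(n)[:,:,::-1])
E
```

```text
pics
{'time': 0.0, 'qpos': array([-1.22596764e+00,  2.76632399e-01,  1.50613741e+00, -1.98719170e-05,
        1.36072388e+00, -1.21035928e-01]), 'qvel': array([ 0.00117819, -0.000579  ,  0.00061504,  0.00173721, -0.00062756,
        0.00010245]), 'tau': array([-2.66082010e-03, -4.16777444e+01, -2.45810223e+01, -3.89056540e-04,
        1.10517890e-02, -2.57092395e-06]), 'eef_pos': array([ 0.2580749 , -0.51323015,  0.2304167 ]), 'orientation': array([-0.68792792, -0.16389112,  0.68809168, -0.16255682]), 'ft_force': array([0.50712525, 1.30578067, 0.11877407]), 'torque': array([ 0.02451796,  0.01049205, -0.05217472]), 'opening': 0.08528033819043536}
top {'fx': 433.8864272372534, 'fy': 433.8864272372534, 'cx': 250.9288057404082, 'cy': 187.08465099395474, 'rvec': array([ 2.15745793, -2.20017995,  0.09804278]), 'tvec': array([0.01334862, 0.60574237, 1.24922239])}
side {'fx': 370.39069544296905, 'fy': 370.39069544296905, 'cx': 253.74326141039705, 'cy': 188.7049815343826, 'rvec': array([ 0.51777214, -2.7627573 ,  1.08022473]), 'tvec': array([0.55194286, 0.22016715, 1.06006252])}
```

View pics/top0.png

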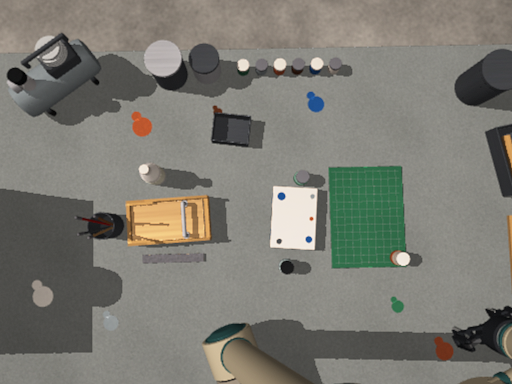

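View pics/side0.png

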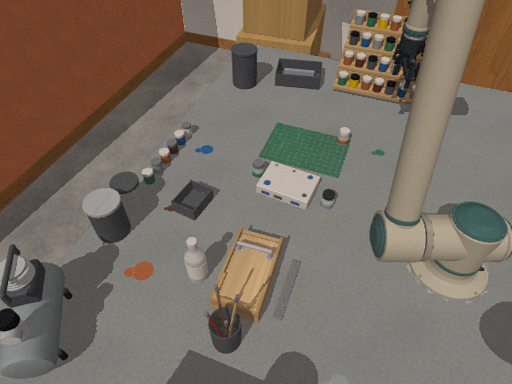

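```bash
cat > h.py <<'E'
import numpy as np, cv2
from rig import *
from scipy.spatial.transform import Rotation as R
def cam(n):
    p=camera_params(n);K=np.array([[p['fx'],0,p['cx']],[0,p['fy'],p['cy']],[0,0,1]])
    return K,np.array(p['rvec'],float),np.array(p['tvec'],float)
def ray(n,u,v,z):
    K,r,t=cam(n);M=cv2.Rodrigues(r)[0];c=-M.T@t;d=M.T@np.linalg.inv(K)@[u,v,1]
    return c+d*(z-c[2])/d[2]
def proj(n,P):
    K,r,t=cam(n);return cv2.projectPoints(np.array(P,float).reshape(-1,3),r,t,K,None)[0][:,0]
def tri(uvt,uvs):
    Ps=[]
    for n in("top","side"):
        K,r,t=cam(n);Ps.append(K@np.c_[cv2.Rodrigues(r)[0],t])
    X=cv2.triangulatePoints(Ps[0],Ps[1],np.array(uvt,float).T.reshape(2,-1),np.array(uvs,float).T.reshape(2,-1))
    return (X[:3]/X[3]).T
def crop(n,name,x0,y0,x1,y1,s):
    im=read_camera(n)[y0:y1,x0:x1,::-1]
    cv2.imwrite(f"pics/{name}.png",cv2.resize(im,None,fx=s,fy=s,interpolation=cv2.INTER_CUBIC))
E
python3 - <<'E'
from h import *
a=cv2.imread("pics/top0.png")[185:260,70:225]; cv2.imwrite("pics/c1.png",cv2.resize(a,None,fx=5,fy=5,interpolation=cv2.INTER_CUBIC))
a=cv2.imread("pics/side0.png")[215:330,190:320]; cv2.imwrite("pics/c2.png",cv2.resize(a,None,fx=5,fy=5,interpolation=cv2.INTER_CUBIC))
a=cv2.imread("pics/top0.png")[155:285,255:420]; cv2.imwrite("pics/c3.png",cv2.resize(a,None,fx=4,fy=4,interpolation=cv2.INTER_CUBIC))
E
```

```text
(no output)
```

View pics/c1.png

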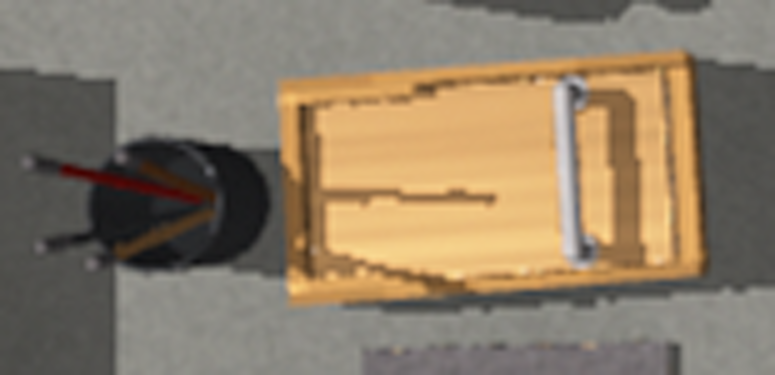

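View pics/c2.png

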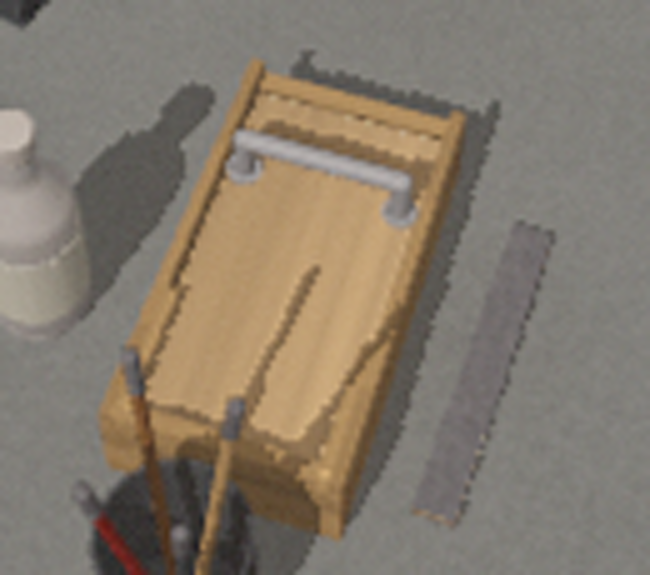

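View pics/c3.png

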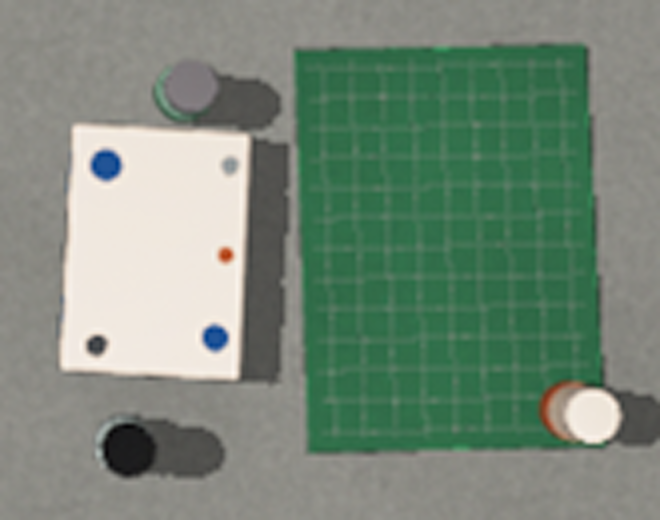

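```bash
python3 - <<'E'
from h import *
np.set_printoptions(precision=4,suppress=True)
im=cv2.imread("pics/top0.png").astype(int);b,g,r=im[...,0],im[...,1],im[...,2]
def rect(mask,z,nm):
    m=(mask*255).astype(np.uint8)
    n,l,s,c=cv2.connectedComponentsWithStats(m);i=1+np.argmax(s[1:,4])
    cs=cv2.findContours((l==i).astype(np.uint8),0,2)[0]
    cnt=max(cs,key=cv2.contourArea)[:,0]
    P=np.array([ray("top",u,v,z)[:2] for u,v in cnt],np.float32)
    c,sz,a=cv2.minAreaRect(P*1000);print(nm,np.array(c)/1000,sz,a,s[i])
rect((g>r+25)&(g>b+10),.003,"mat")
rect((r>200)&(g>200)&(b>190),.04,"block")
rect((r>b+50)&(r>120)&(np.indices(r.shape)[1]<215)&(np.indices(r.shape)[0]>190),.062,"case")
f=lambda p,o:np.array([np.array(q)/5+o for q in p])-0.4
print("case corners z.062");C=np.array([ray("top",u,v,.062) for u,v in f([(278,80),(690,52),(705,272),(290,303)],(70,185))]);print(C,np.linalg.norm(C-np.roll(C,1,0),axis=1),C.mean(0))
# side view corners of case top
ct=proj("side",C);print("side proj",(ct-[190,215]+.4)*5)
bt=f([(567,85),(579,250)],(70,185));bs=f([(242,137),(405,184)],(190,215))
T=tri(bt,bs);print("bar ends tri",T,np.linalg.norm(T[1]-T[0]),T.mean(0))
B=np.array([ray("top",u,v,.082) for u,v in bt]);print(B,B.mean(0))
d=B[0]-B[1];print("bar dir deg",np.degrees(np.arctan2(d[1],d[0])))
d=C[1]-C[0];print("case x deg",np.degrees(np.arctan2(d[1],d[0])));d=C[2]-C[3];print(np.degrees(np.arctan2(d[1],d[0])))
s=read_state();Rm=R.from_quat(s['orientation']).as_matrix();print(s['eef_pos'],Rm)
E
```

```text
mat [ 0.5147 -0.3414] (300.42083740234375, 220.45611572265625) 0.0012876024702563882 [ 328  166   78  102 7213]
block [ 0.5148 -0.119 ] (127.1882553100586, 175.2302703857422) 85.52239990234375 [ 270  186   47   64 2507]
case [0.5137 0.2403] (129.46678161621094, 235.32139587402344) 3.237741231918335 [ 125  195   86   51 3498]
case corners z.062
[[0.5712 0.3602 0.062 ]
 [0.5825 0.1256 0.062 ]
 [0.4577 0.1185 0.062 ]
 [0.445  0.3528 0.062 ]] [0.1264 0.2349 0.125  0.2346] [0.5141 0.2393 0.062 ]
side proj [[ 99.4464 415.3594]
 [257.9766  56.9198]
 [466.1942 111.8003]
 [341.0162 490.0768]]
bar ends tri [[0.5639 0.1928 0.0817]
 [0.4715 0.1871 0.0785]] 0.09260206075374852 [0.5177 0.1899 0.0801]
[[0.564  0.1928 0.082 ]
 [0.4719 0.1867 0.082 ]] [0.5179 0.1897 0.082 ]
bar dir deg 3.7934425650727217
case x deg -87.21998814912286
-86.8874490560372
[ 0.2581 -0.5133  0.2305] [[-0.0006  0.4491 -0.8935]
 [ 0.0016 -0.8935 -0.4491]
 [-1.     -0.0017 -0.0002]]
```

```bash
cat > d.py <<'E'
import sys
from h import *
# usage: d.py x y z yaw(of tool y, deg): shift in tool axes (cm) after the turn shown
np.set_printoptions(precision=3,suppress=True)
s=read_state();q=R.from_quat(s['orientation']);p=s['eef_pos']
x,y,z,yaw=map(float,sys.argv[1:5]);a=np.radians(yaw)
Y=np.array([np.cos(a),np.sin(a),0]);X=np.array([0,0,-1.])
T=np.c_[X,Y,np.cross(X,Y)]
print("t",s['time'],"p",p,"q6",s['qpos'],"open",s['opening'],"F",s['ft_force'])
print("turn deg",(q.inv()*R.from_matrix(T)).as_rotvec(degrees=True))
d=np.array([x,y,z])-p
print("shift cm now-axes",q.as_matrix().T@d*100,"final axes",T.T@d*100)
E
python3 -m creep '[{"ax":5.9},{"ax":5.9},{"ax":5.9},{"ax":5.9},{"ty":-3.4,"tz":-1.4},{"ty":-3.4,"tz":-1.4},{"ty":-3.4,"tz":-1.4},{"ty":-3.4,"tz":-1.4},{"ty":-3.4,"tz":-1.4},{"ty":-3.4,"tz":-1.4},{"ty":-3.4,"tz":-1.4},{"ty":-3.4,"tz":-1.4}]'; python3 d.py 0.517 0.190 0.15 -87
```

```text
t 0.1 p [ 0.258 -0.513  0.23 ] q6 [-1.226  0.277  1.506  0.     1.361 -0.121] open 0.08515642378909531 F [ 0.168  0.084 -0.158]
turn deg [23.687  0.008  0.097]
shift cm now-axes [  8.147 -51.196 -54.719] final axes [  8.05  -68.879 -29.538]invalid input
```

```bash
python3 -m creep --help; python3 -m creep '[{"ax":5.9,"ay":0,"az":0,"tx":0,"ty":0,"tz":0,"jaw":0}]'
```

```text
time: 0.18
eef_pos: [0.258, -0.513, 0.23]
orientation: [-0.695, -0.128, 0.696, -0.126]
ft_force: [0.3, 0.5, -0.4]
opening: 0.0853invalid input: not JSON, or not a number
```

```bash
python3 -m creep '[{"ax":6,"ay":0,"az":0,"tx":0,"ty":0,"tz":0,"jaw":0},{"ax":6,"ay":0,"az":0,"tx":0,"ty":0,"tz":0,"jaw":0},{"ax":5.8,"ay":0,"az":0,"tx":0,"ty":0,"tz":0,"jaw":0},{"ax":0,"ay":0,"az":0,"tx":0,"ty":-3.5,"tz":-1.5,"jaw":0},{"ax":0,"ay":0,"az":0,"tx":0,"ty":-3.5,"tz":-1.5,"jaw":0},{"ax":0,"ay":0,"az":0,"tx":0,"ty":-3.5,"tz":-1.5,"jaw":0},{"ax":0,"ay":0,"az":0,"tx":0,"ty":-3.5,"tz":-1.5,"jaw":0},{"ax":0,"ay":0,"az":0,"tx":0,"ty":-3.5,"tz":-1.5,"jaw":0},{"ax":0,"ay":0,"az":0,"tx":0,"ty":-3.5,"tz":-1.5,"jaw":0},{"ax":0,"ay":0,"az":0,"tx":0,"ty":-3.5,"tz":-1.5,"jaw":0},{"ax":0,"ay":0,"az":0,"tx":0,"ty":-3.5,"tz":-1.5,"jaw":0},{"ax":0,"ay":0,"az":0,"tx":0,"ty":-3.5,"tz":-1.5,"jaw":0}]'; python3 d.py 0.517 0.190 0.15 -87
```

```text
time: 1.18
eef_pos: [0.384, -0.1875, 0.224]
orientation: [-0.705, -0.008, 0.709, -0.003]
ft_force: [0.5, -0.2, -0.1]
opening: 0.0851
t 1.1833 p [ 0.384 -0.187  0.224] q6 [-0.62   0.061  1.797  0.003  1.294  0.935] open 0.08512695038970755 F [ 0.46  -0.24  -0.084]
turn deg [-2.096  0.361  0.472]
shift cm now-axes [  7.61  -37.471 -13.946] final axes [  7.395 -36.998 -15.262]
```

```bash
python3 -m creep '[{"ax":-2,"ay":0.3,"az":0.4,"tx":0,"ty":-3.4,"tz":-1.4,"jaw":0},{"ax":0,"ay":0,"az":0,"tx":0,"ty":-3.4,"tz":-1.4,"jaw":0},{"ax":0,"ay":0,"az":0,"tx":0,"ty":-3.4,"tz":-1.4,"jaw":0},{"ax":0,"ay":0,"az":0,"tx":0,"ty":-3.4,"tz":-1.4,"jaw":0},{"ax":0,"ay":0,"az":0,"tx":0,"ty":-3.4,"tz":-1.4,"jaw":0},{"ax":0,"ay":0,"az":0,"tx":0,"ty":-3.4,"tz":-1.4,"jaw":0},{"ax":0,"ay":0,"az":0,"tx":0,"ty":-3.4,"tz":-1.4,"jaw":0},{"ax":0,"ay":0,"az":0,"tx":0,"ty":-3.4,"tz":-1.4,"jaw":0},{"ax":0,"ay":0,"az":0,"tx":1,"ty":-3.4,"tz":-1.4,"jaw":0},{"ax":0,"ay":0,"az":0,"tx":1.5,"ty":-3,"tz":-1.3,"jaw":0},{"ax":0,"ay":0,"az":0,"tx":1.5,"ty":0,"tz":0,"jaw":0},{"ax":0,"ay":0,"az":0,"tx":0,"ty":0,"tz":0,"jaw":0}]'; python3 d.py 0.517 0.190 0.15 -87
```

```text
time: 2.18
eef_pos: [0.5089, 0.1825, 0.1812]
orientation: [0.707, 0.023, -0.706, 0.02]
ft_force: [-1.0, -0.7, -0.5]
opening: 0.0858
t 2.1833 p [0.509 0.183 0.181] q6 [0.213 0.257 1.661 0.004 1.222 1.721] open 0.08579282552247686 F [-1.047 -0.68  -0.48 ]
turn deg [ 0.508 -0.06   0.245]
shift cm now-axes [ 3.119 -0.685 -0.853] final axes [ 3.116 -0.706 -0.85 ]
```

```bash
python3 -m creep '[{"ax":0.5,"ay":0,"az":0.2,"tx":2,"ty":-0.7,"tz":-0.85,"jaw":0},{"ax":0,"ay":0,"az":0,"tx":2,"ty":0,"tz":0,"jaw":0},{"ax":0,"ay":0,"az":0,"tx":2,"ty":0,"tz":0,"jaw":0},{"ax":0,"ay":0,"az":0,"tx":1.5,"ty":0,"tz":0,"jaw":0},{"ax":0,"ay":0,"az":0,"tx":0,"ty":0,"tz":0,"jaw":0}]'; python3 d.py 0.517 0.190 0.064 -87; python3 -c "
from h import *
crop('side','s1',190,150,320,280,5)
crop('top','t1',110,150,270,260,5)"
```

```text
time: 2.6
eef_pos: [0.5176, 0.1897, 0.1052]
orientation: [0.708, 0.019, -0.706, 0.018]
ft_force: [-0.6, -0.2, -0.2]
opening: 0.0856
t 2.6 p [0.518 0.19  0.105] q6 [ 0.225  0.34   1.748 -0.     1.052  1.744] open 0.08558548626205298 F [-0.639 -0.248 -0.173]
turn deg [-0.006 -0.107  0.006]
shift cm now-axes [ 4.122 -0.033  0.065] final axes [ 4.122 -0.033  0.057]
```

View pics/s1.png

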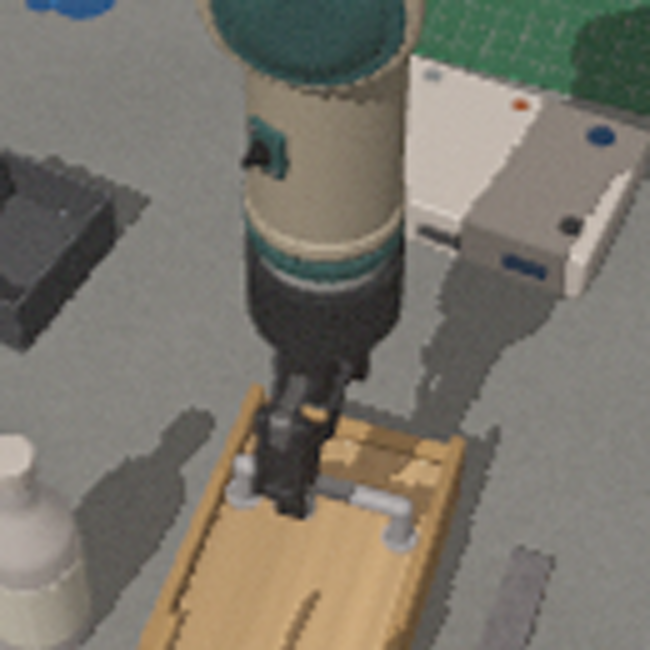

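View pics/t1.png

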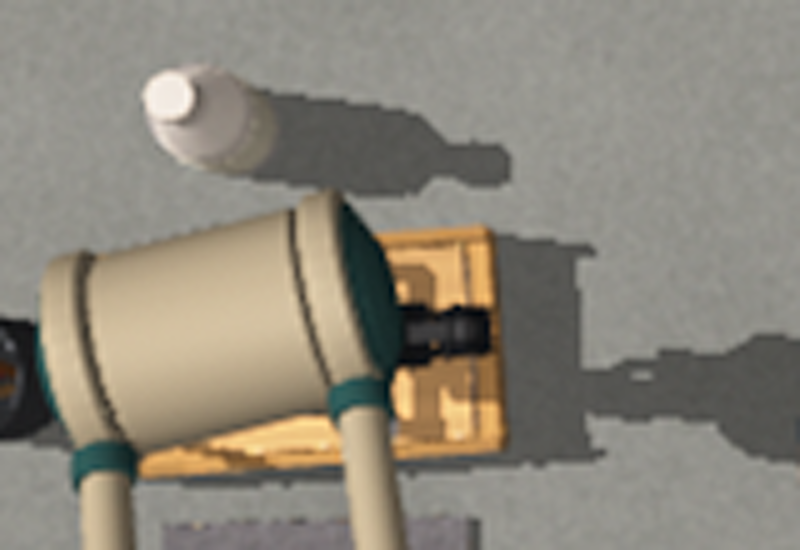

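```bash
python3 -m creep '[{"ax":0,"ay":0,"az":0,"tx":1.5,"ty":0,"tz":0,"jaw":0},{"ax":0,"ay":0,"az":0,"tx":1.5,"ty":0,"tz":0,"jaw":0},{"ax":0,"ay":0,"az":0,"tx":1,"ty":0,"tz":0,"jaw":0},{"ax":0,"ay":0,"az":0,"tx":0,"ty":0,"tz":0,"jaw":0}]'; python3 d.py 0.517 0.190 0.064 -87; python3 -c "
from h import *
crop('side','s2',140,130,340,330,4)"
```

```text
time: 3.03
eef_pos: [0.5249, 0.1897, 0.0737]
orientation: [0.714, 0.019, -0.7, 0.016]
ft_force: [-0.9, 0.4, 0.5]
opening: 0.0852
t 3.0333 p [0.525 0.19  0.074] q6 [ 0.222  0.375  1.787 -0.     0.96   1.744] open 0.08521406265709201 F [-0.943  0.382  0.469]
turn deg [-0.15  -1.11   0.173]
shift cm now-axes [ 0.95  -0.07   0.803] final axes [ 0.965 -0.075  0.784]
```

View pics/s2.png

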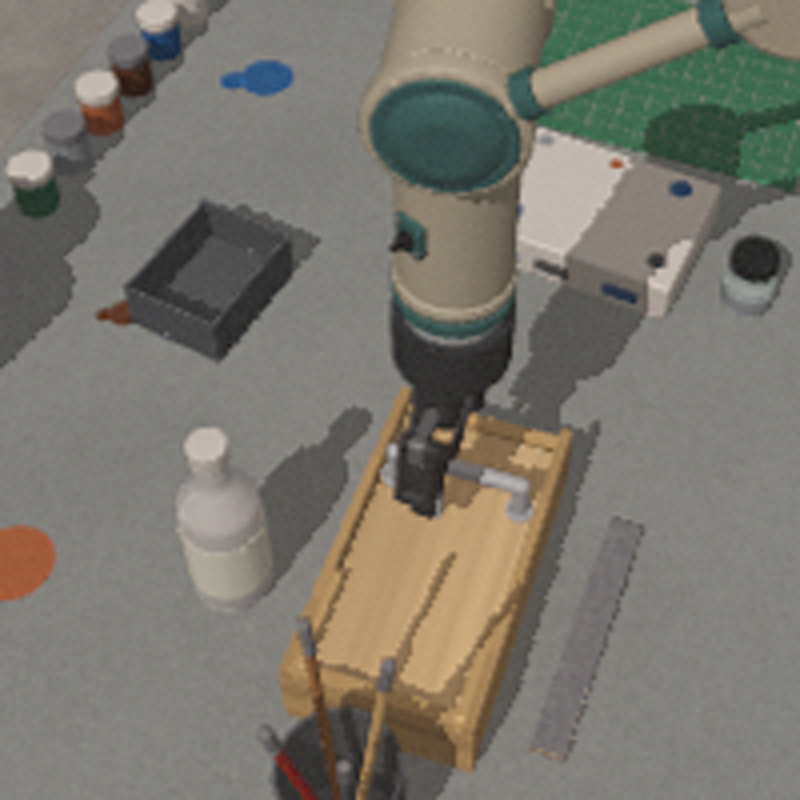

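```bash
python3 -m creep '[{"ax":-0.1,"ay":-1.1,"az":0.2,"tx":0,"ty":-0.1,"tz":0.8,"jaw":0},{"ax":0,"ay":0,"az":0,"tx":0.9,"ty":0,"tz":0,"jaw":0},{"ax":0,"ay":0,"az":0,"tx":0,"ty":0,"tz":0,"jaw":0}]'; python3 d.py 0.517 0.190 0.064 -87
```

```text
time: 3.33
eef_pos: [0.5189, 0.1907, 0.068]
orientation: [0.709, 0.018, -0.705, 0.018]
ft_force: [-0.2, -0.3, -0.5]
opening: 0.0851
t 3.3333 p [0.519 0.191 0.068] q6 [ 0.227  0.381  1.794 -0.001  0.962  1.747] open 0.08505142898344813 F [-0.165 -0.321 -0.526]
turn deg [-0.072 -0.306  0.024]
shift cm now-axes [0.403 0.057 0.191] final axes [0.404 0.056 0.189]
```

Close on the bar.

```bash
python3 -m creep '[{"ax":0,"ay":-0.3,"az":0,"tx":0.4,"ty":0,"tz":0.1,"jaw":0},{"ax":0,"ay":0,"az":0,"tx":0,"ty":0,"tz":0,"jaw":0},{"ax":0,"ay":0,"az":0,"tx":0,"ty":0,"tz":0,"jaw":1},{"ax":0,"ay":0,"az":0,"tx":0,"ty":0,"tz":0,"jaw":1},{"ax":0,"ay":0,"az":0,"tx":0,"ty":0,"tz":0,"jaw":1},{"ax":0,"ay":0,"az":0,"tx":0,"ty":0,"tz":0,"jaw":1},{"ax":0,"ay":0,"az":0,"tx":0,"ty":0,"tz":0,"jaw":1},{"ax":0,"ay":0,"az":0,"tx":0,"ty":0,"tz":0,"jaw":1},{"ax":0,"ay":0,"az":0,"tx":0,"ty":0,"tz":0,"jaw":1},{"ax":0,"ay":0,"az":0,"tx":0,"ty":0,"tz":0,"jaw":1}]'; python3 d.py 0.517 0.190 0.064 -87
```

```text
time: 4.17
eef_pos: [0.5186, 0.1912, 0.0648]
orientation: [0.707, 0.019, -0.706, 0.018]
ft_force: [1.1, 0.2, -0.6]
opening: 0.0098
t 4.1667 p [0.519 0.191 0.065] q6 [0.227 0.386 1.795 0.001 0.958 1.746] open 0.009846966038965054 F [ 1.092  0.184 -0.551]
turn deg [-0.044 -0.102  0.061]
shift cm now-axes [0.077 0.111 0.163] final axes [0.078 0.111 0.163]
```

```bash
python3 -m creep '[{"ax":0,"ay":0,"az":0.9,"tx":-0.25,"ty":-0.02,"tz":0,"jaw":1},{"ax":0,"ay":0,"az":0.9,"tx":-0.25,"ty":-0.02,"tz":0,"jaw":1},{"ax":0,"ay":0,"az":0.8,"tx":-0.2,"ty":-0.02,"tz":0,"jaw":1},{"ax":0,"ay":0,"az":0,"tx":0,"ty":0,"tz":0,"jaw":1}]'; python3 d.py 0.5186 0.1912 0.0717 -87;  python3 -c "
from h import *
crop('side','s3',190,200,320,330,5)"
```

```text
time: 4.5
eef_pos: [0.518, 0.1922, 0.0717]
orientation: [0.707, 0.001, -0.706, 0.035]
ft_force: [-0.8, -0.6, -1.0]
opening: 0.01
t 4.5 p [0.518 0.192 0.072] q6 [ 0.261  0.386  1.774 -0.056  0.991  1.812] open 0.010030458853682735 F [-0.783 -0.636 -1.038]
turn deg [-0.107 -0.022 -2.751]
shift cm now-axes [ 0.003  0.107 -0.059] final axes [-0.002  0.107 -0.059]
```

View pics/s3.png

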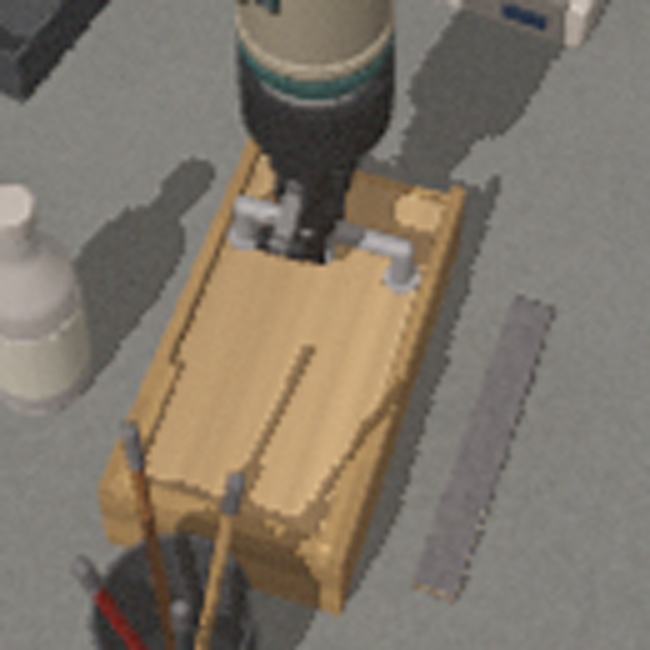

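```bash
python3 -m creep '[{"ax":0,"ay":0,"az":0,"tx":0.04,"ty":0.8,"tz":0,"jaw":1},{"ax":0,"ay":0,"az":0,"tx":0.04,"ty":0.8,"tz":0,"jaw":1},{"ax":0,"ay":0,"az":0,"tx":0.04,"ty":0.8,"tz":0,"jaw":1},{"ax":0,"ay":0,"az":0,"tx":0,"ty":0,"tz":0,"jaw":1}]'; python3 d.py 0.5186 0.1912 0.0717 -87;  python3 -c "
from h import *
crop('side','s4',190,200,320,330,5)"
```

```text
time: 4.88
eef_pos: [0.5191, 0.1663, 0.0716]
orientation: [0.707, 0.002, -0.706, 0.036]
ft_force: [0.1, 0.1, -0.2]
opening: 0.0097
t 4.8833 p [0.519 0.166 0.072] q6 [ 0.214  0.376  1.793 -0.058  0.981  1.765] open 0.009695906034015402 F [ 0.051  0.133 -0.202]
turn deg [ 0.016 -0.026 -2.771]
shift cm now-axes [-0.134 -2.489 -0.079] final axes [-0.013 -2.493 -0.079]
```

View pics/s4.png

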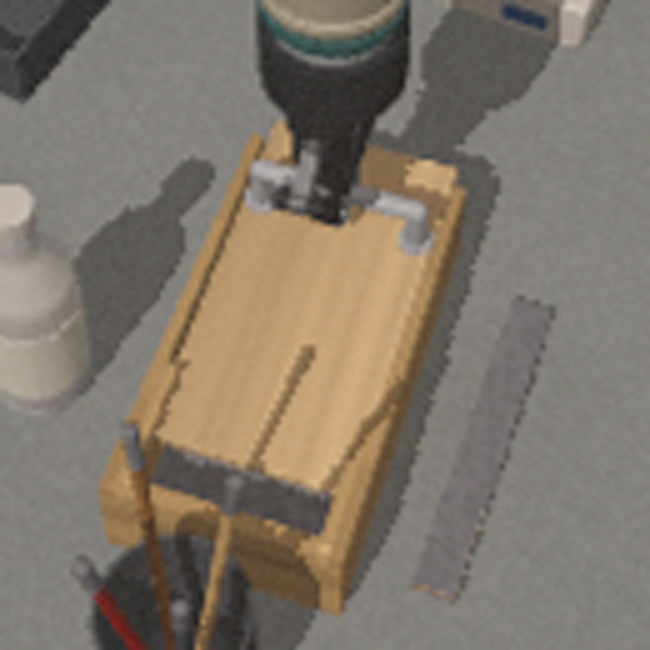

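```bash
python3 -m creep '[{"ax":0,"ay":0,"az":0,"tx":0,"ty":0,"tz":0,"jaw":1},{"ax":0,"ay":0,"az":0,"tx":0.04,"ty":0.9,"tz":0,"jaw":1},{"ax":0,"ay":0,"az":0,"tx":0.04,"ty":0.9,"tz":0,"jaw":1},{"ax":0,"ay":0,"az":0,"tx":0.04,"ty":0.9,"tz":0,"jaw":1},{"ax":0,"ay":0,"az":0,"tx":0.04,"ty":0.9,"tz":0,"jaw":1},{"ax":0,"ay":0,"az":0,"tx":0.04,"ty":0.9,"tz":0,"jaw":1},{"ax":0,"ay":0,"az":0,"tx":0.04,"ty":0.7,"tz":0,"jaw":1},{"ax":0,"ay":0,"az":0,"tx":0,"ty":0,"tz":0,"jaw":1}]'; python3 d.py 0.5186 0.1912 0.0717 -87;  python3 -c "
from h import *
crop('side','s5',190,200,320,330,5)"
```

```text
time: 5.6
eef_pos: [0.5223, 0.1086, 0.072]
orientation: [0.708, 0.001, -0.706, 0.034]
ft_force: [-0.3, 0.3, -0.1]
opening: 0.0105
t 5.6 p [0.522 0.109 0.072] q6 [ 0.107  0.358  1.822 -0.057  0.964  1.66 ] open 0.010463365106127807 F [-0.303  0.331 -0.088]
turn deg [-0.141 -0.073 -2.684]
shift cm now-axes [-0.353 -8.261 -0.038] final axes [ 0.034 -8.268 -0.059]
```

View pics/s5.png

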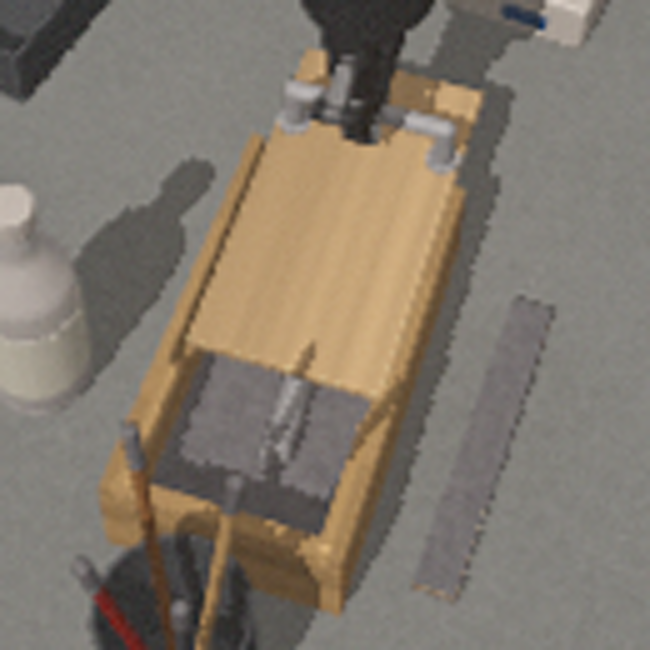

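```bash
python3 -m creep '[{"ax":0,"ay":0,"az":0,"tx":-0.7,"ty":0,"tz":0,"jaw":1},{"ax":0,"ay":0,"az":0,"tx":-1,"ty":0,"tz":0,"jaw":1},{"ax":0,"ay":0,"az":0,"tx":-1.5,"ty":0,"tz":0,"jaw":1},{"ax":0,"ay":0,"az":-0.7,"tx":-1.5,"ty":0,"tz":0,"jaw":1},{"ax":0,"ay":0,"az":-1,"tx":-1.5,"ty":0,"tz":0,"jaw":1},{"ax":0,"ay":0,"az":-1,"tx":-1.5,"ty":0,"tz":0,"jaw":1},{"ax":0,"ay":0,"az":0,"tx":-1,"ty":0,"tz":0,"jaw":1},{"ax":0,"ay":0,"az":0,"tx":0,"ty":0,"tz":0,"jaw":1}]'; python3 d.py 0.543 -0.391 0.160 -87;  python3 -c "
from h import *
crop('side','s6',170,80,370,280,4)"
```

```text
time: 6.32
eef_pos: [0.5208, 0.1132, 0.1662]
orientation: [-0.706, -0.02, 0.707, -0.019]
ft_force: [0.6, 0.2, -0.4]
opening: 0.0096
t 6.3167 p [0.521 0.113 0.166] q6 [0.083 0.259 1.698 0.    1.185 1.599] open 0.009561903948418615 F [ 0.641  0.223 -0.435]
turn deg [0.147 0.057 0.022]
shift cm now-axes [ 0.605 50.464  0.55 ] final axes [ 0.624 50.465  0.421]
```

View pics/s6.png

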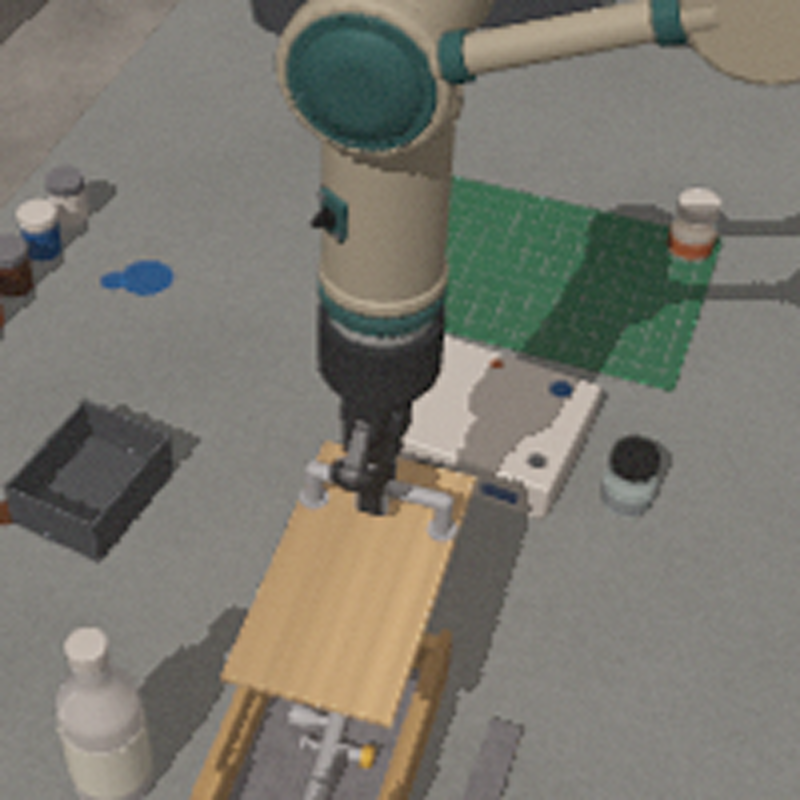

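```bash
python3 -m creep '[{"ax":0,"ay":0,"az":0,"tx":0,"ty":1.5,"tz":0,"jaw":1},{"ax":0,"ay":0,"az":0,"tx":0,"ty":2.5,"tz":0,"jaw":1},{"ax":0,"ay":0,"az":0,"tx":0,"ty":3,"tz":0,"jaw":1},{"ax":0,"ay":0,"az":0,"tx":0,"ty":3,"tz":0,"jaw":1},{"ax":0,"ay":0,"az":0,"tx":0,"ty":3,"tz":0,"jaw":1},{"ax":0,"ay":0,"az":0,"tx":0,"ty":3,"tz":0,"jaw":1},{"ax":0,"ay":0,"az":0,"tx":0,"ty":3,"tz":0,"jaw":1},{"ax":0,"ay":0,"az":0,"tx":0,"ty":3,"tz":0,"jaw":1},{"ax":0,"ay":0,"az":0,"tx":0,"ty":3,"tz":0,"jaw":1},{"ax":0,"ay":0,"az":0,"tx":0,"ty":3,"tz":0,"jaw":1},{"ax":0,"ay":0,"az":0,"tx":0,"ty":3,"tz":0,"jaw":1},{"ax":0,"ay":0,"az":0,"tx":0,"ty":2,"tz":0,"jaw":1}]'; python3 d.py 0.543 -0.391 0.160 -87
```

```text
time: 7.37
eef_pos: [0.5353, -0.2203, 0.1568]
orientation: [-0.701, -0.028, 0.713, -0.024]
ft_force: [0.2, -0.4, -1.7]
opening: 0.0098
t 7.3667 p [ 0.535 -0.22   0.157] q6 [-0.508  0.341  1.601 -0.004  1.217  0.991] open 0.00983531882514367 F [ 0.237 -0.383 -1.705]
turn deg [1.177 0.951 0.365]
shift cm now-axes [-0.42  17.077  0.479] final axes [-0.316 17.085  0.122]
```

```bash
python3 -m creep '[{"ax":1,"ay":0.9,"az":0.3,"tx":0,"ty":2.5,"tz":0,"jaw":1},{"ax":0,"ay":0,"az":0,"tx":0,"ty":2.7,"tz":0,"jaw":1},{"ax":0,"ay":0,"az":0,"tx":0,"ty":2.7,"tz":0,"jaw":1},{"ax":0,"ay":0,"az":0,"tx":0,"ty":2.7,"tz":0,"jaw":1},{"ax":0,"ay":0,"az":0,"tx":0,"ty":2.7,"tz":0,"jaw":1},{"ax":0,"ay":0,"az":0,"tx":0,"ty":2,"tz":0,"jaw":1},{"ax":0,"ay":0,"az":0,"tx":0,"ty":1,"tz":0,"jaw":1},{"ax":0,"ay":0,"az":0,"tx":0,"ty":0,"tz":0,"jaw":1},{"ax":0,"ay":0,"az":0,"tx":0,"ty":0,"tz":0,"jaw":1}]'; python3 d.py 0.543 -0.391 0.160 -87; python3 -c "
from h import *
crop('side','s7',230,50,400,220,4)
crop('top','t7',250,130,450,290,4)"
```

```text
time: 8.12
eef_pos: [0.5412, -0.3908, 0.146]
orientation: [-0.702, -0.022, 0.712, -0.016]
ft_force: [0.3, 0.6, -1.4]
opening: 0.0096
t 8.1167 p [ 0.541 -0.391  0.146] q6 [-0.728  0.475  1.408 -0.003  1.276  0.79 ] open 0.009622971931280967 F [ 0.258  0.624 -1.393]
turn deg [0.082 0.78  0.558]
shift cm now-axes [-1.406  0.013 -0.163] final axes [-1.404  0.026 -0.182]
```

View pics/s7.png

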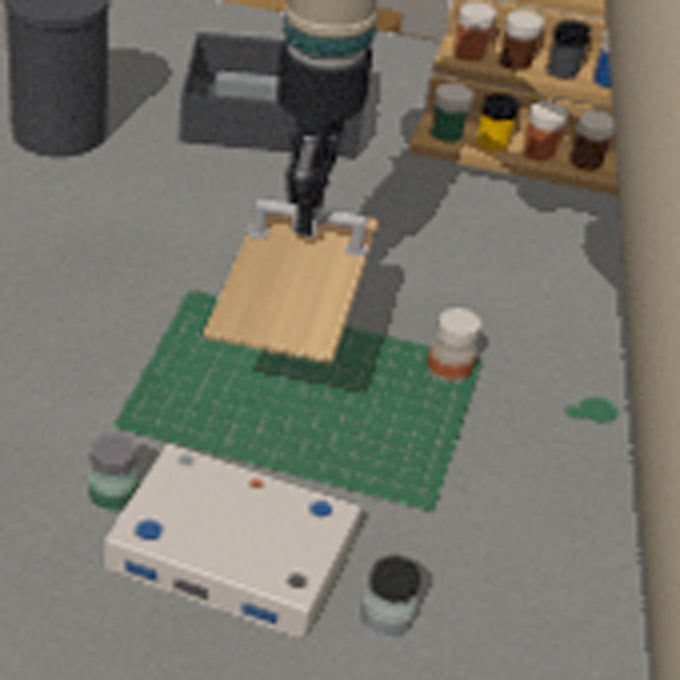

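View pics/t7.png

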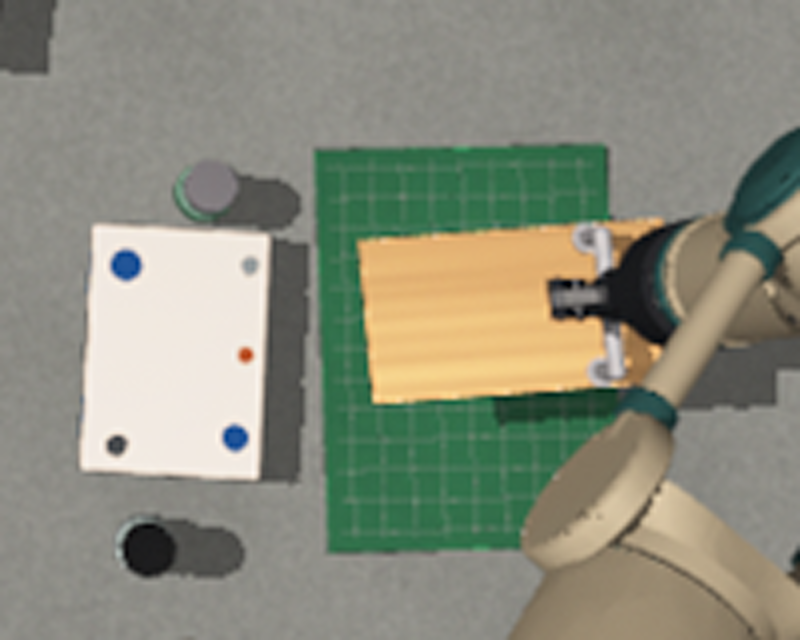

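```bash
python3 -m creep '[{"ax":0,"ay":0.8,"az":0.5,"tx":1,"ty":0,"tz":-0.2,"jaw":1},{"ax":0,"ay":0,"az":0,"tx":1.5,"ty":0,"tz":0,"jaw":1},{"ax":0,"ay":0,"az":0,"tx":1.5,"ty":0,"tz":0,"jaw":1},{"ax":0,"ay":0,"az":0,"tx":1.5,"ty":0,"tz":0,"jaw":1},{"ax":0,"ay":0,"az":0,"tx":1.5,"ty":0,"tz":0,"jaw":1},{"ax":0,"ay":0,"az":0,"tx":1.5,"ty":0,"tz":0,"jaw":1},{"ax":0,"ay":0,"az":0,"tx":1.2,"ty":0,"tz":0,"jaw":1},{"ax":0,"ay":0,"az":0,"tx":0.7,"ty":0,"tz":0,"jaw":1},{"ax":0,"ay":0,"az":0,"tx":0,"ty":0,"tz":0,"jaw":1}]'; python3 d.py 0.543 -0.391 0.0218 -87
```

```text
time: 8.97
eef_pos: [0.5457, -0.374, 0.043]
orientation: [0.708, 0.025, -0.705, 0.023]
ft_force: [-0.6, 0.8, -1.9]
opening: 0.01
t 8.9667 p [ 0.546 -0.374  0.043] q6 [-0.709  0.546  1.563  0.006  1.033  0.791] open 0.009975802952816597 F [-0.632  0.824 -1.949]
turn deg [ 0.912 -0.224  0.205]
shift cm now-axes [2.116 1.689 0.394] final axes [2.123 1.687 0.359]
```

```bash
python3 -m creep '[{"ax":0.8,"ay":-0.2,"az":0.2,"tx":0,"ty":1.5,"tz":0.3,"jaw":1},{"ax":0,"ay":0,"az":0,"tx":0.8,"ty":0.2,"tz":0,"jaw":1},{"ax":0,"ay":0,"az":0,"tx":0.6,"ty":0,"tz":0,"jaw":1},{"ax":0,"ay":0,"az":0,"tx":0,"ty":0,"tz":0,"jaw":1}]'; python3 d.py 0.543 -0.391 0.0218 -87
```

```text
time: 9.3
eef_pos: [0.5454, -0.3917, 0.0307]
orientation: [0.708, 0.019, -0.706, 0.021]
ft_force: [-0.1, 0.3, -2.3]
opening: 0.0097
t 9.3 p [ 0.545 -0.392  0.031] q6 [-0.726  0.569  1.553  0.     1.015  0.789] open 0.0096840245339198 F [-0.071  0.297 -2.263]
turn deg [ 0.176 -0.177 -0.168]
shift cm now-axes [ 0.884 -0.088  0.241] final axes [ 0.885 -0.084  0.238]
```

```bash
python3 -m creep '[{"ax":0,"ay":-0.2,"az":-0.2,"tx":0.4,"ty":0,"tz":0,"jaw":1},{"ax":0,"ay":0,"az":0,"tx":0.3,"ty":0,"tz":0,"jaw":1},{"ax":0,"ay":0,"az":0,"tx":0.1,"ty":0,"tz":0,"jaw":1},{"ax":0,"ay":0,"az":0,"tx":0,"ty":0,"tz":0,"jaw":1}]'; python3 d.py 0.543 -0.391 0.0218 -87;  python3 -c "
from h import *
crop('side','s8',230,50,400,220,4)"
```

```text
time: 9.63
eef_pos: [0.5458, -0.3926, 0.0226]
orientation: [0.707, 0.019, -0.707, 0.019]
ft_force: [0.4, -0.1, -0.3]
opening: 0.0098
t 9.6333 p [ 0.546 -0.393  0.023] q6 [-0.727  0.58   1.555  0.     1.006  0.789] open 0.009805187734380579 F [ 0.416 -0.058 -0.294]
turn deg [ 0.117 -0.034 -0.002]
shift cm now-axes [ 0.078 -0.178  0.273] final axes [ 0.078 -0.177  0.274]
```

View pics/s8.png

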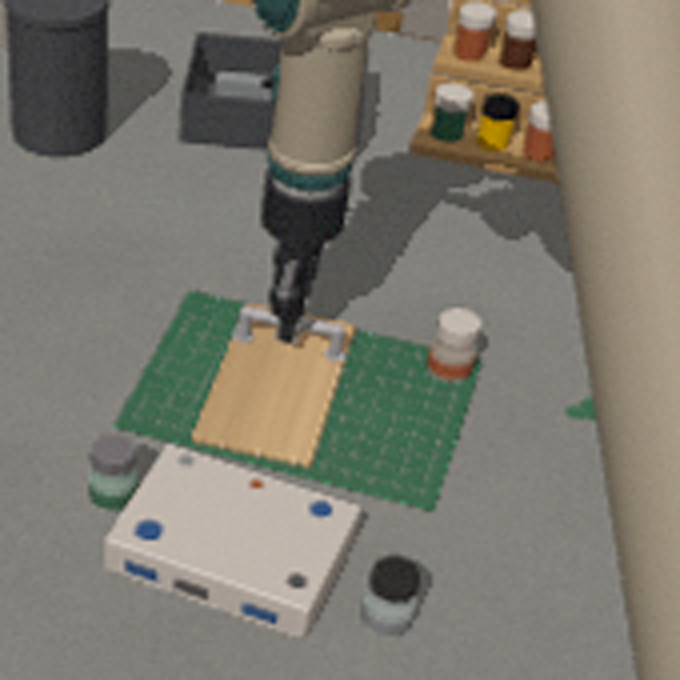

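```bash
python3 -m creep '[{"ax":0,"ay":0,"az":0,"tx":0.05,"ty":0,"tz":0,"jaw":1},{"ax":0,"ay":0,"az":0,"tx":0,"ty":0,"tz":0,"jaw":0.5},{"ax":0,"ay":0,"az":0,"tx":0,"ty":0,"tz":0,"jaw":0},{"ax":0,"ay":0,"az":0,"tx":0,"ty":0,"tz":0,"jaw":0},{"ax":0,"ay":0,"az":0,"tx":0,"ty":0,"tz":0,"jaw":0},{"ax":0,"ay":0,"az":0,"tx":0,"ty":0,"tz":0,"jaw":0},{"ax":0,"ay":0,"az":0,"tx":-1,"ty":0,"tz":0,"jaw":0},{"ax":0,"ay":0,"az":0,"tx":-2,"ty":0,"tz":0,"jaw":0},{"ax":0,"ay":0,"az":0,"tx":-2.5,"ty":0,"tz":0,"jaw":0},{"ax":0,"ay":0,"az":0,"tx":-3,"ty":0,"tz":0,"jaw":0},{"ax":0,"ay":0,"az":0,"tx":-3,"ty":0,"tz":0,"jaw":0},{"ax":0,"ay":0,"az":0,"tx":0,"ty":0,"tz":0,"jaw":0}]'; python3 d.py 0.543 -0.391 0.0218 -87;  python3 -c "
from h import *
cv2.imwrite('pics/t9.png',read_camera('top')[:,:,::-1]);cv2.imwrite('pics/s9.png',read_camera('side')[:,:,::-1])
a=cv2.imread('pics/t9.png')[185:260,115:215];cv2.imwrite('pics/t9c.png',cv2.resize(a,None,fx=7,fy=7,interpolation=2))
a=cv2.imread('pics/s9.png')[215:330,190:320];cv2.imwrite('pics/s9c.png',cv2.resize(a,None,fx=5,fy=5,interpolation=2))"
```

```text
time: 10.68
eef_pos: [0.5454, -0.3917, 0.1445]
orientation: [-0.707, -0.02, 0.707, -0.019]
ft_force: [-0.0, -0.4, 1.6]
opening: 0.0856
t 10.6833 p [ 0.545 -0.392  0.144] q6 [-0.727  0.473  1.414  0.001  1.256  0.789] open 0.08560602715355464 F [-0.008 -0.404  1.623]
turn deg [0.13  0.036 0.108]
shift cm now-axes [12.268 -0.058  0.228] final axes [12.268 -0.08   0.236]
```

View pics/t9c.png

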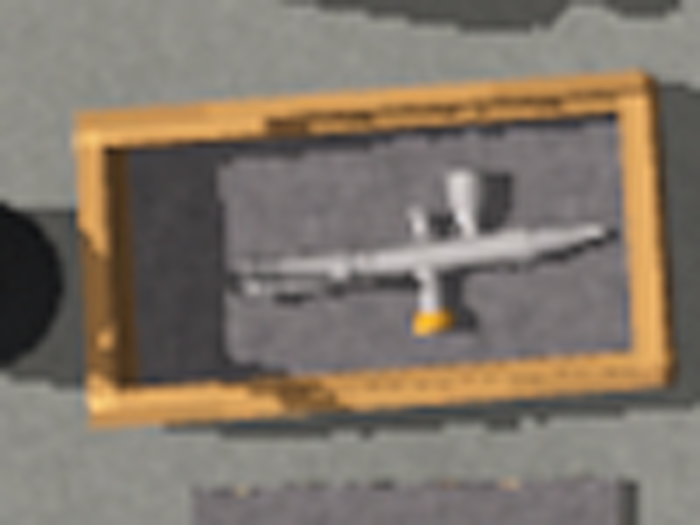

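View pics/s9c.png

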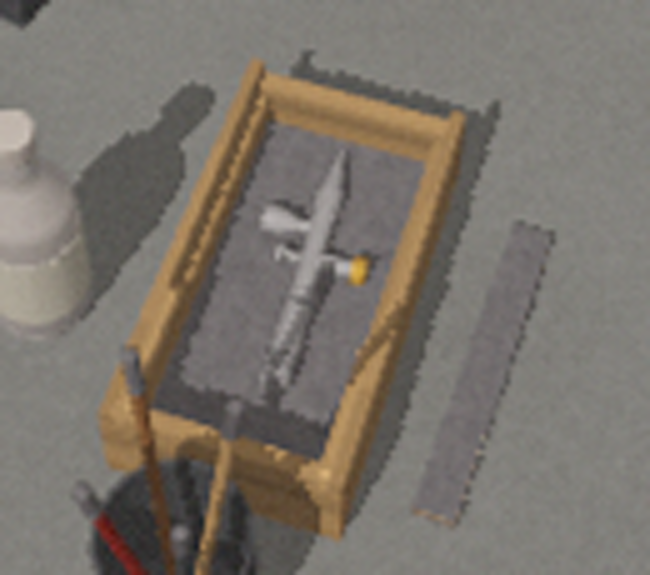

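View pics/s9.png

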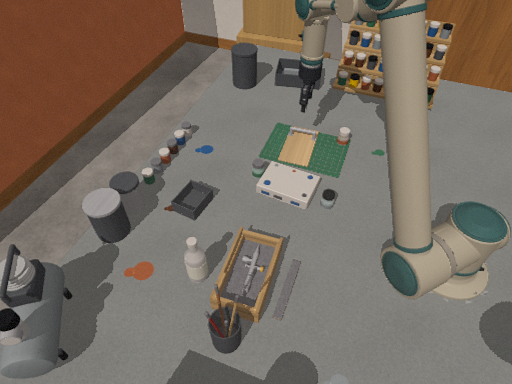

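```bash
python3 - <<'E'
from h import *
np.set_printoptions(precision=4,suppress=True)
im=cv2.imread("pics/t9.png").astype(int);b,g,r=im[...,0],im[...,1],im[...,2]
f=lambda p,s,o:np.array([np.array(q)/s+o for q in p])-0.45
pt=f([(606,231),(243,269),(465,172),(432,330)],7,(115,185));ps=f([(342,152),(268,392),(266,212),(360,272)],5,(190,215))
T=tri(pt,ps);print("tri nozzle,tail,cup,valve\n",T)
A=np.array([ray("top",u,v,.030) for u,v in pt]);print("top rays z=.03\n",A)
S=np.array([ray("side",u,v,.030) for u,v in ps]);print("side rays\n",S)
for P in(A,S):
    d=P[0]-P[1];print("len",np.linalg.norm(d),"yaw",np.degrees(np.arctan2(d[1],d[0])),"mid",(P[0]+P[1])/2)
bt=f([(30,160),(45,247),(95,262)],5,(70,185));bs=f([(83,490),(130,355),(235,405),(180,535)],5,(190,215))
for i in range(3):
  for j in range(4):
    X=tri(bt[i:i+1],bs[j:j+1])[0];e=np.abs(proj("top",X)[0]-bt[i]).max();print(i,j,X,round(float(e),2))
# lid check
m=((r>b+40)&(r>150)).astype(np.uint8);m[:,:320]=0;m[:,420:]=0;m[:160]=0;m[275:]=0
n,l,s,c=cv2.connectedComponentsWithStats(m);i=1+np.argmax(s[1:,4]);cnt=max(cv2.findContours((l==i).astype(np.uint8),0,2)[0],key=cv2.contourArea)[:,0]
print(cv2.minAreaRect(np.array([ray("top",u,v,.009)[:2]*1000 for u,v in cnt],np.float32)))
# jar_c
print("jar_c top",ray("top",287,267,.06),"jar_a",ray("top",301.5,177,.06))
E
```

```text
tri nozzle,tail,cup,valve
 [[0.5202 0.1485 0.0296]
 [0.5062 0.3004 0.0239]
 [0.545  0.2058 0.0362]
 [0.4814 0.2206 0.0339]]
top rays z=.03
 [[0.5194 0.1483 0.03  ]
 [0.5066 0.2991 0.03  ]
 [0.545  0.2067 0.03  ]
 [0.4798 0.2208 0.03  ]]
side rays
 [[0.5212 0.1491 0.03  ]
 [0.5043 0.3031 0.03  ]
 [0.5468 0.2023 0.03  ]
 [0.4842 0.219  0.03  ]]
len 0.1514168491099118 yaw -85.15730158319855 mid [0.513  0.2237 0.03  ]
len 0.15499781349134553 yaw -83.74598808018715 mid [0.5128 0.2261 0.03  ]
0 0 [0.5247 0.4475 0.1948] 0.13
0 1 [0.5185 0.4183 0.264 ] 1.97
0 2 [0.501  0.4203 0.2491] 9.4
0 3 [0.508  0.4492 0.1786] 6.8
1 0 [0.4982 0.4435 0.2028] 6.74
1 1 [0.4938 0.4149 0.2693] 4.95
1 2 [0.4763 0.4164 0.249 ] 2.29
1 3 [0.4816 0.445  0.1811] 0.25
2 0 [0.4963 0.431  0.1779] 9.15
2 1 [0.4919 0.4021 0.2476] 7.35
2 2 [0.4739 0.4033 0.2241] 0.08
2 3 [0.4791 0.4322 0.1527] 2.63
((539.6333618164062, -318.7413024902344), (111.15863800048828, 158.1158905029297), 3.2398016452789307)
jar_c top [ 0.3751 -0.0955  0.06  ] jar_a [ 0.6292 -0.144   0.06  ]
```

```bash
python3 -m creep '[{"ax":-7,"ay":0,"az":0,"tx":-0.5,"ty":0,"tz":0,"jaw":0.45},{"ax":-7,"ay":0,"az":0,"tx":-0.5,"ty":0,"tz":0,"jaw":0.45},{"ax":-7,"ay":0,"az":0,"tx":-0.5,"ty":0,"tz":0,"jaw":0.45},{"ax":-7,"ay":0,"az":0,"tx":-0.5,"ty":0,"tz":0,"jaw":0.45},{"ax":-7,"ay":0,"az":0,"tx":-0.5,"ty":0,"tz":0,"jaw":0.45},{"ax":-7,"ay":0,"az":0,"tx":-0.5,"ty":0,"tz":0,"jaw":0.45},{"ax":-7,"ay":0,"az":0,"tx":0,"ty":0,"tz":0,"jaw":0.45},{"ax":-7,"ay":0,"az":0,"tx":0,"ty":0,"tz":0,"jaw":0.45},{"ax":-7,"ay":0,"az":0,"tx":0,"ty":0,"tz":0,"jaw":0.45},{"ax":-7,"ay":0,"az":0,"tx":0,"ty":0,"tz":0,"jaw":0.45},{"ax":-7,"ay":0,"az":0,"tx":0,"ty":0,"tz":0,"jaw":0.45},{"ax":-7,"ay":0,"az":0,"tx":0,"ty":0,"tz":0,"jaw":0.45}]'; python3 d.py 0.510 0.257 0.15 5
```

```text
time: 11.78
eef_pos: [0.5343, -0.382, 0.154]
orientation: [0.503, 0.512, -0.504, 0.481]
ft_force: [-0.1, -0.5, 0.5]
opening: 0.0468
t 11.7833 p [ 0.534 -0.382  0.154] q6 [-0.727  0.468  1.399  0.001  1.318 -0.713] open 0.04684706956835453 F [-0.11  -0.52   0.506]
turn deg [-5.809 -1.775  1.773]
shift cm now-axes [  2.378  -3.285 -63.815] final axes [  0.396   3.152 -63.865]
```

```bash
python3 -m creep '[{"ax":-5.8,"ay":-1.8,"az":1.8,"tx":-1,"ty":0,"tz":-1,"jaw":0.45},{"ax":0,"ay":0,"az":0,"tx":-1,"ty":0.2,"tz":-2.5,"jaw":0.45},{"ax":0,"ay":0,"az":0,"tx":0,"ty":0.2,"tz":-3.7,"jaw":0.45},{"ax":0,"ay":0,"az":0,"tx":0,"ty":0.2,"tz":-3.7,"jaw":0.45},{"ax":0,"ay":0,"az":0,"tx":0,"ty":0.2,"tz":-3.7,"jaw":0.45},{"ax":0,"ay":0,"az":0,"tx":0,"ty":0.2,"tz":-3.7,"jaw":0.45},{"ax":0,"ay":0,"az":0,"tx":0,"ty":0.2,"tz":-3.7,"jaw":0.45},{"ax":0,"ay":0,"az":0,"tx":0,"ty":0.2,"tz":-3.7,"jaw":0.45},{"ax":0,"ay":0,"az":0,"tx":0,"ty":0.2,"tz":-3.7,"jaw":0.45},{"ax":0,"ay":0,"az":0,"tx":0,"ty":0.2,"tz":-3.7,"jaw":0.45},{"ax":0,"ay":0,"az":0,"tx":0,"ty":0.2,"tz":-3.7,"jaw":0.45},{"ax":0,"ay":0,"az":0,"tx":0,"ty":0.2,"tz":-3.7,"jaw":0.45}]'; python3 d.py 0.510 0.257 0.15 5
```

```text
time: 12.78
eef_pos: [0.5077, 0.0352, 0.1581]
orientation: [0.475, 0.53, -0.483, 0.511]
ft_force: [0.3, -0.1, 0.1]
opening: 0.0469
t 12.7833 p [0.508 0.035 0.158] q6 [-0.073  0.246  1.74   0.008  1.184 -0.159] open 0.04692005025168515 F [ 0.255 -0.083  0.079]
turn deg [-0.264 -0.679  1.562]
shift cm now-axes [  1.012   2.082 -22.075] final axes [  0.808   2.159 -22.076]
```

```bash
python3 -m creep '[{"ax":-0.2,"ay":-0.6,"az":1.5,"tx":0,"ty":0.4,"tz":-3.5,"jaw":0.45},{"ax":0,"ay":0,"az":0,"tx":0,"ty":0.4,"tz":-3.5,"jaw":0.45},{"ax":0,"ay":0,"az":0,"tx":0,"ty":0.4,"tz":-3.5,"jaw":0.45},{"ax":0,"ay":0,"az":0,"tx":0,"ty":0.4,"tz":-3.5,"jaw":0.45},{"ax":0,"ay":0,"az":0,"tx":0,"ty":0.4,"tz":-3.5,"jaw":0.45},{"ax":0,"ay":0,"az":0,"tx":0,"ty":0,"tz":-2.2,"jaw":0.45},{"ax":0,"ay":0,"az":0,"tx":0,"ty":0,"tz":-1,"jaw":0.45},{"ax":0,"ay":0,"az":0,"tx":0,"ty":0,"tz":0,"jaw":0.45},{"ax":0,"ay":0,"az":0,"tx":0,"ty":0,"tz":0,"jaw":0.45}]'; python3 d.py 0.510 0.257 0.12 5
```

```text
time: 13.53
eef_pos: [0.4977, 0.2587, 0.1478]
orientation: [0.47, 0.529, -0.481, 0.518]
ft_force: [-0.1, -1.1, -0.9]
opening: 0.0472
t 13.5333 p [0.498 0.259 0.148] q6 [0.352 0.325 1.651 0.006 1.187 0.254] open 0.047152725276344044 F [-0.076 -1.148 -0.858]
turn deg [0.478 0.004 1.274]
shift cm now-axes [2.751 1.266 0.291] final axes [2.778 1.207 0.281]
```

```bash
python3 -m creep '[{"ax":0.4,"ay":0,"az":1.2,"tx":0.8,"ty":1.2,"tz":0.3,"jaw":0.45},{"ax":0,"ay":0,"az":0,"tx":1.5,"ty":0,"tz":0,"jaw":0.45},{"ax":0,"ay":0,"az":0,"tx":1.5,"ty":0,"tz":0,"jaw":0.45},{"ax":0,"ay":0,"az":0,"tx":1.5,"ty":0,"tz":0,"jaw":0.45},{"ax":0,"ay":0,"az":0,"tx":1,"ty":0,"tz":0,"jaw":0.45},{"ax":0,"ay":0,"az":0,"tx":0,"ty":0,"tz":0,"jaw":0.45}]'; python3 d.py 0.510 0.257 0.08 5;  python3 -c "
from h import *
crop('side','s10',170,180,330,340,4);crop('top','t10',90,150,250,270,5)"
```

```text
time: 14.03
eef_pos: [0.5105, 0.2459, 0.0815]
orientation: [0.477, 0.519, -0.482, 0.521]
ft_force: [0.1, 0.4, 0.4]
opening: 0.0466
t 14.0333 p [0.51  0.246 0.081] q6 [ 0.329  0.388  1.739 -0.006  1.019  0.252] open 0.0465743189484409 F [0.148 0.448 0.357]
turn deg [-0.374  0.346  0.152]
shift cm now-axes [ 0.143  0.043 -1.112] final axes [ 0.15   0.05  -1.111]
```

View pics/s10.png

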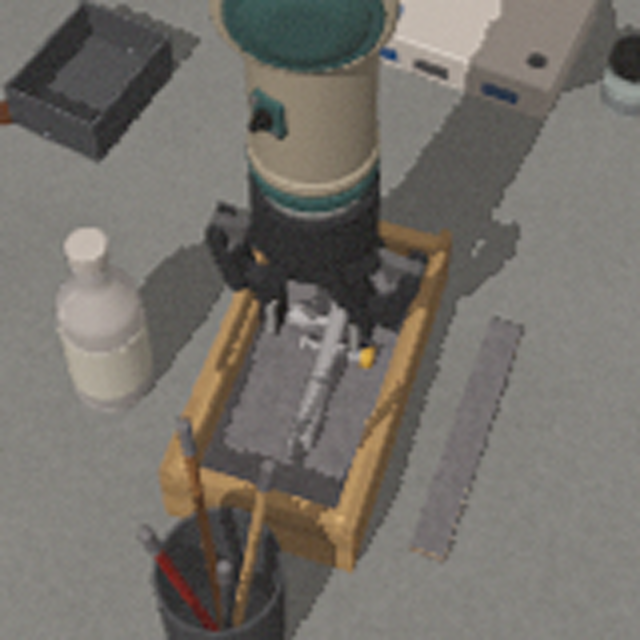

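View pics/t10.png

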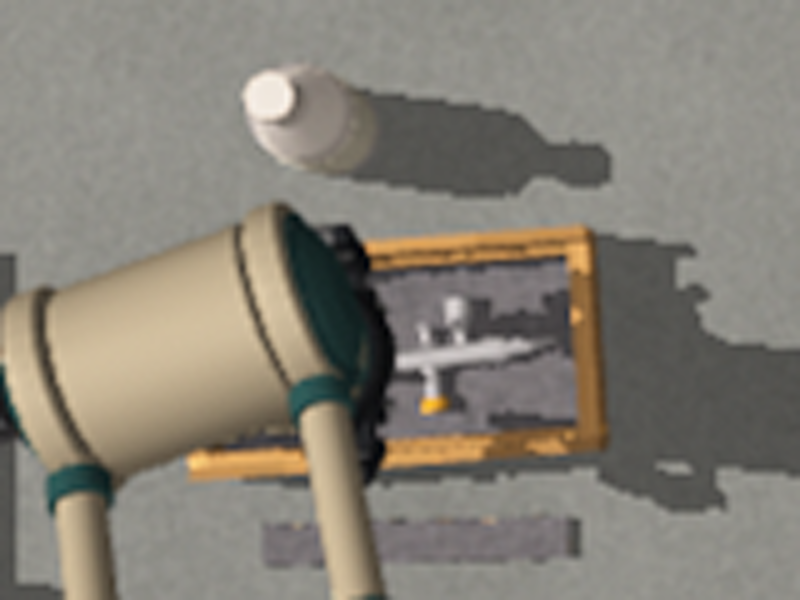

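```bash
python3 -m creep '[{"ax":-0.3,"ay":0.3,"az":0.1,"tx":0,"ty":0.05,"tz":-1.1,"jaw":0.62},{"ax":0,"ay":0,"az":0,"tx":0.8,"ty":0,"tz":0,"jaw":0.62},{"ax":0,"ay":0,"az":0,"tx":0.8,"ty":0,"tz":0,"jaw":0.62},{"ax":0,"ay":0,"az":0,"tx":0.8,"ty":0,"tz":0,"jaw":0.62},{"ax":0,"ay":0,"az":0,"tx":0,"ty":0,"tz":0,"jaw":0.62}]'; python3 d.py 0.510 0.257 0.024 5
```

```text
time: 14.55
eef_pos: [0.5142, 0.2593, 0.0608]
orientation: [0.481, 0.519, -0.475, 0.523]
ft_force: [-0.1, -0.5, -0.0]
opening: 0.0327
t 14.55 p [0.514 0.259 0.061] q6 [0.346 0.416 1.755 0.    0.961 0.26 ] open 0.032726134448409 F [-0.135 -0.457 -0.033]
turn deg [-0.067 -0.157 -0.562]
shift cm now-axes [ 3.67  -0.474  0.207] final axes [ 3.675 -0.438  0.196]
```

```bash
python3 -m creep '[{"ax":0,"ay":-0.1,"az":-0.5,"tx":0.2,"ty":-0.45,"tz":0.2,"jaw":0.62},{"ax":0,"ay":0,"az":0,"tx":0.7,"ty":0,"tz":0,"jaw":0.62},{"ax":0,"ay":0,"az":0,"tx":0.7,"ty":0,"tz":0,"jaw":0.62},{"ax":0,"ay":0,"az":0,"tx":0,"ty":0,"tz":0,"jaw":0.62}]'; python3 d.py 0.510 0.257 0.024 5;  python3 -c "
from h import *
crop('side','s11',200,210,320,330,5)"
```

```text
time: 14.88
eef_pos: [0.5089, 0.2569, 0.0427]
orientation: [0.478, 0.522, -0.478, 0.521]
ft_force: [-0.3, -0.1, -0.4]
opening: 0.0324
t 14.8833 p [0.509 0.257 0.043] q6 [0.345 0.435 1.779 0.001 0.929 0.258] open 0.032391083893350055 F [-0.313 -0.104 -0.406]
turn deg [-0.013 -0.023  0.038]
shift cm now-axes [1.871 0.108 0.001] final axes [1.871 0.107 0.   ]
```

View pics/s11.png

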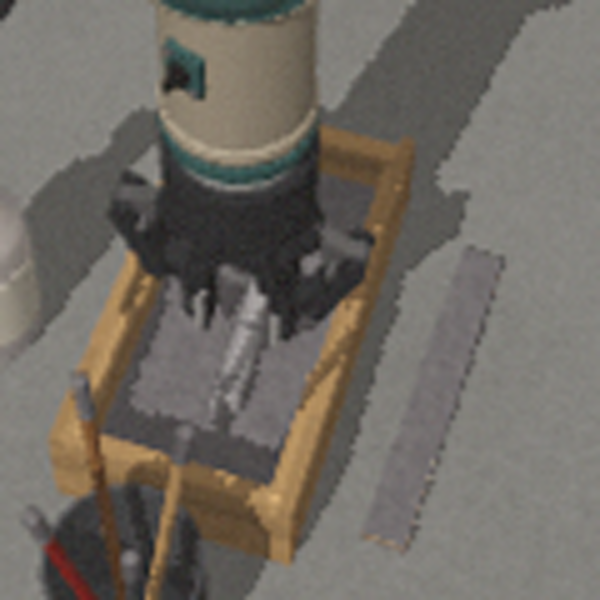

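```bash
python3 -m creep '[{"ax":0,"ay":0,"az":0,"tx":0.7,"ty":0.1,"tz":0,"jaw":0.62},{"ax":0,"ay":0,"az":0,"tx":0.5,"ty":0,"tz":0,"jaw":0.62},{"ax":0,"ay":0,"az":0,"tx":0,"ty":0,"tz":0,"jaw":0.62}]'; python3 d.py 0.510 0.257 0.024 5
```

```text
time: 15.18
eef_pos: [0.5109, 0.2573, 0.0304]
orientation: [0.478, 0.521, -0.477, 0.521]
ft_force: [0.4, -0.0, -0.7]
opening: 0.0324
t 15.1833 p [0.511 0.257 0.03 ] q6 [0.344 0.451 1.789 0.001 0.9   0.257] open 0.03243197149686881 F [ 0.361 -0.027 -0.679]
turn deg [-0.019 -0.05  -0.065]
shift cm now-axes [ 0.635 -0.093  0.019] final axes [ 0.635 -0.092  0.018]
```

```bash
python3 -m creep '[{"ax":0,"ay":0,"az":0,"tx":0.6,"ty":0,"tz":0,"jaw":0.62},{"ax":0,"ay":0,"az":0,"tx":0.1,"ty":0,"tz":0,"jaw":0.62},{"ax":0,"ay":0,"az":0,"tx":0,"ty":0,"tz":0,"jaw":0.62}]'; python3 d.py 0.510 0.257 0.024 5; python3 -m creep '[{"ax":0,"ay":0,"az":0,"tx":0,"ty":0,"tz":0,"jaw":0.75},{"ax":0,"ay":0,"az":0,"tx":0,"ty":0,"tz":0,"jaw":1},{"ax":0,"ay":0,"az":0,"tx":0,"ty":0,"tz":0,"jaw":1},{"ax":0,"ay":0,"az":0,"tx":0,"ty":0,"tz":0,"jaw":1},{"ax":0,"ay":0,"az":0,"tx":0,"ty":0,"tz":0,"jaw":1}]'
```

```text
time: 15.43
eef_pos: [0.5111, 0.2573, 0.0224]
orientation: [0.478, 0.521, -0.477, 0.521]
ft_force: [-0.2, -0.6, -0.1]
opening: 0.0321
t 15.4333 p [0.511 0.257 0.022] q6 [0.344 0.461 1.797 0.001 0.882 0.257] open 0.03208260937482841 F [-0.228 -0.587 -0.07 ]
turn deg [-0.025 -0.049 -0.06 ]
shift cm now-axes [-0.165 -0.108  0.017] final axes [-0.165 -0.108  0.017]
time: 15.85
eef_pos: [0.511, 0.2574, 0.0229]
orientation: [0.478, 0.521, -0.477, 0.521]
ft_force: [-0.6, -0.4, -1.8]
opening: 0.0136
```

```bash
python3 -m creep '[{"ax":0,"ay":0,"az":0,"tx":0,"ty":0,"tz":0,"jaw":1},{"ax":0,"ay":0,"az":0,"tx":-0.4,"ty":0,"tz":0,"jaw":1},{"ax":0,"ay":0,"az":0,"tx":-0.7,"ty":0,"tz":0,"jaw":1},{"ax":0,"ay":0,"az":0,"tx":0,"ty":0,"tz":0,"jaw":1}]'; python3 d.py 0.511 0.257 0.14 5;  python3 -c "
from h import *
crop('side','s12',200,210,320,330,5)"
```

```text
time: 16.18
eef_pos: [0.5107, 0.2572, 0.0343]
orientation: [0.478, 0.521, -0.478, 0.521]
ft_force: [0.9, -0.1, -0.7]
opening: 0.0135
t 16.1833 p [0.511 0.257 0.034] q6 [0.344 0.446 1.785 0.001 0.91  0.257] open 0.013503674677230024 F [ 0.877 -0.06  -0.716]
turn deg [-0.029 -0.047 -0.023]
shift cm now-axes [-10.569   0.029   0.016] final axes [-10.569   0.024   0.025]
```

View pics/s12.png

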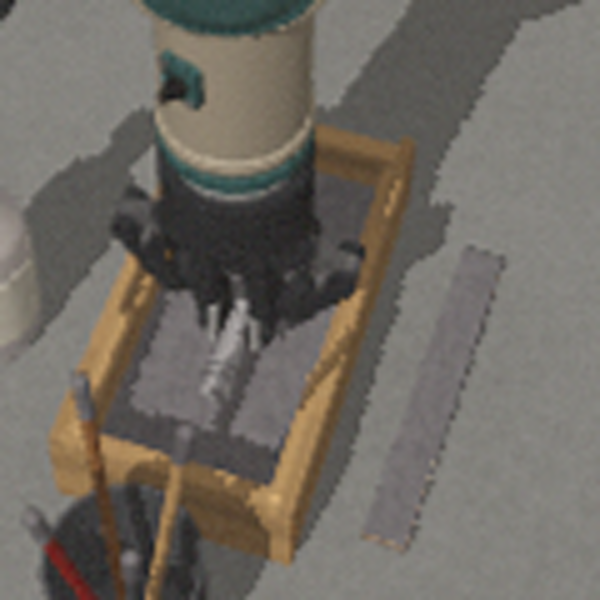

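```bash
python3 -m creep '[{"ax":0,"ay":0,"az":0,"tx":-0.8,"ty":0,"tz":0,"jaw":1},{"ax":0,"ay":0,"az":0,"tx":-1.2,"ty":0,"tz":0,"jaw":1},{"ax":0,"ay":0,"az":0,"tx":-1.5,"ty":0,"tz":0,"jaw":1},{"ax":0,"ay":0,"az":0,"tx":-1.5,"ty":0,"tz":0,"jaw":1},{"ax":0,"ay":0,"az":0,"tx":-1.5,"ty":0,"tz":0,"jaw":1},{"ax":0,"ay":0,"az":0,"tx":-1.5,"ty":0,"tz":0,"jaw":1},{"ax":0,"ay":0,"az":0,"tx":-1.2,"ty":0,"tz":0,"jaw":1},{"ax":0,"ay":0,"az":0,"tx":-0.5,"ty":0,"tz":0,"jaw":1},{"ax":0,"ay":0,"az":0,"tx":0,"ty":0,"tz":0,"jaw":1}]'; python3 d.py 0.511 0.257 0.14 5;  python3 -c "
from h import *
crop('side','s13',190,170,310,290,5);crop('top','t13',90,150,250,270,5)"
```

```text
time: 16.98
eef_pos: [0.5096, 0.2567, 0.1388]
orientation: [0.478, 0.521, -0.478, 0.521]
ft_force: [-0.3, 0.3, -0.7]
opening: 0.0134
t 16.9833 p [0.51  0.257 0.139] q6 [0.344 0.336 1.659 0.001 1.148 0.257] open 0.01339350594265402 F [-0.275  0.261 -0.684]
turn deg [-0.033 -0.034  0.03 ]
shift cm now-axes [-0.119  0.141 -0.016] final axes [-0.119  0.141 -0.016]
```

View pics/s13.png

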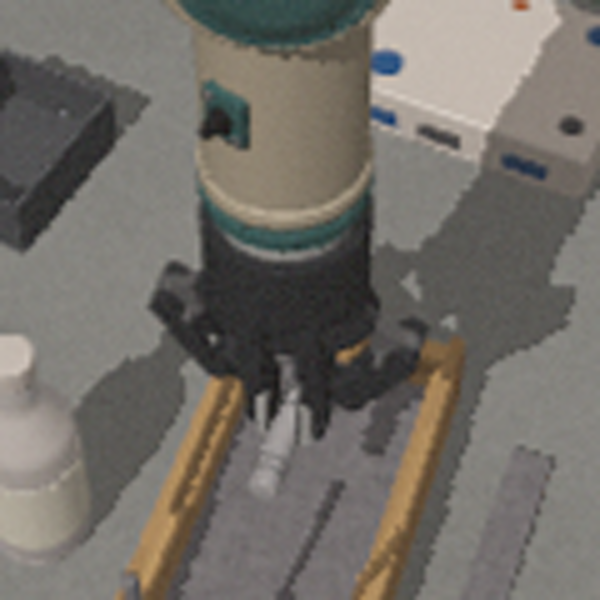

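View pics/t13.png

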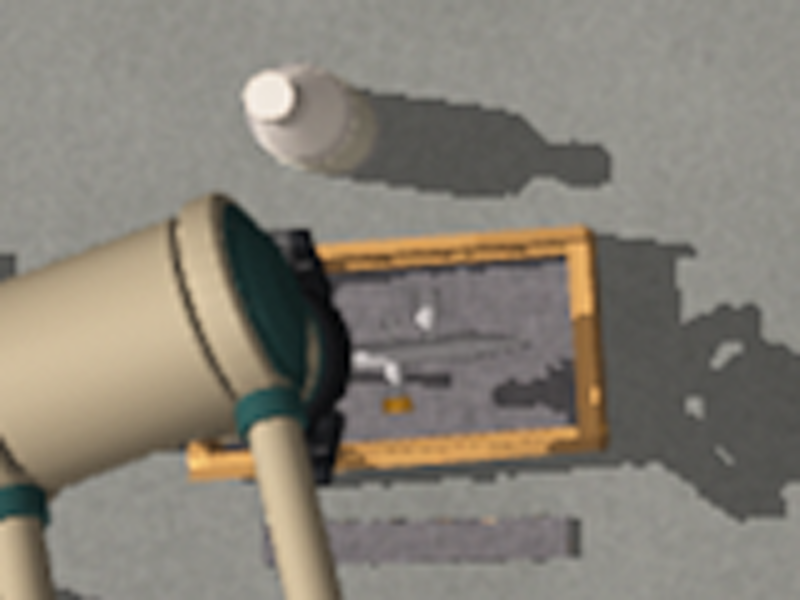

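```bash
python3 -m creep '[{"ax":0,"ay":0,"az":0,"tx":-1,"ty":0,"tz":1,"jaw":1},{"ax":0,"ay":0,"az":0,"tx":-1,"ty":0,"tz":2,"jaw":1},{"ax":0,"ay":0,"az":0,"tx":0,"ty":-0.3,"tz":3,"jaw":1},{"ax":0,"ay":0,"az":0,"tx":0,"ty":-0.3,"tz":3,"jaw":1},{"ax":0,"ay":0,"az":0,"tx":0,"ty":-0.5,"tz":3,"jaw":1},{"ax":0,"ay":0,"az":0,"tx":0,"ty":-0.5,"tz":3,"jaw":1},{"ax":0,"ay":0,"az":0,"tx":0,"ty":-0.5,"tz":3,"jaw":1},{"ax":0,"ay":0,"az":0,"tx":0,"ty":-0.5,"tz":3,"jaw":1},{"ax":0,"ay":0,"az":0,"tx":0,"ty":-0.5,"tz":3,"jaw":1},{"ax":0,"ay":0,"az":0,"tx":0,"ty":-0.5,"tz":3,"jaw":1},{"ax":0,"ay":0,"az":0,"tx":0,"ty":0,"tz":2,"jaw":1},{"ax":0,"ay":0,"az":0,"tx":0,"ty":0,"tz":1,"jaw":1}]'; python3 d.py 0.482 -0.116 0.14 5
```

```text
time: 18.08
eef_pos: [0.4927, -0.063, 0.1549]
orientation: [0.47, 0.527, -0.482, 0.519]
ft_force: [0.8, 0.6, -0.9]
opening: 0.0136
t 18.0833 p [ 0.493 -0.063  0.155] q6 [-0.26   0.226  1.776 -0.01   1.156 -0.35 ] open 0.013628335533924531 F [ 0.763  0.582 -0.916]
turn deg [0.397 0.177 1.087]
shift cm now-axes [ 1.536 -1.531  5.17 ] final axes [ 1.491 -1.524  5.185]
```

Now swivel, about −80° in `ax`.

```bash
python3 -m creep '[{"ax":-7,"ay":0,"az":1,"tx":0,"ty":-0.8,"tz":2,"jaw":1},{"ax":-7,"ay":0,"az":0,"tx":0,"ty":-0.8,"tz":2,"jaw":1},{"ax":-7,"ay":0,"az":0,"tx":0,"ty":0,"tz":0,"jaw":1},{"ax":-7,"ay":0,"az":0,"tx":0,"ty":0,"tz":0,"jaw":1},{"ax":-7,"ay":0,"az":0,"tx":0,"ty":0,"tz":0,"jaw":1},{"ax":-7,"ay":0,"az":0,"tx":0,"ty":0,"tz":0,"jaw":1},{"ax":-7,"ay":0,"az":0,"tx":0,"ty":0,"tz":0,"jaw":1},{"ax":-7,"ay":0,"az":0,"tx":0,"ty":0,"tz":0,"jaw":1},{"ax":-7,"ay":0,"az":0,"tx":0,"ty":0,"tz":0,"jaw":1},{"ax":-7,"ay":0,"az":0,"tx":0,"ty":0,"tz":0,"jaw":1},{"ax":-7,"ay":0,"az":0,"tx":0,"ty":0,"tz":0,"jaw":1},{"ax":0,"ay":0,"az":0,"tx":0,"ty":0,"tz":0,"jaw":1}]'; python3 d.py 0.482 -0.116 0.14 85.5;  python3 -c "
from h import *
crop('side','s14',220,80,350,210,5);crop('top','t14',230,150,350,270,5)"
```

```text
time: 19.08
eef_pos: [0.4764, -0.1088, 0.1521]
orientation: [0.035, 0.712, -0.033, 0.701]
ft_force: [0.4, 0.2, -1.3]
opening: 0.0138
t 19.0833 p [ 0.476 -0.109  0.152] q6 [-0.366  0.216  1.798 -0.002  1.143 -1.839] open 0.013818823220885098 F [ 0.432  0.217 -1.303]
turn deg [-1.054 -0.897 -0.158]
shift cm now-axes [ 1.198 -0.662  0.646] final axes [ 1.21  -0.67   0.615]
```

View pics/s14.png

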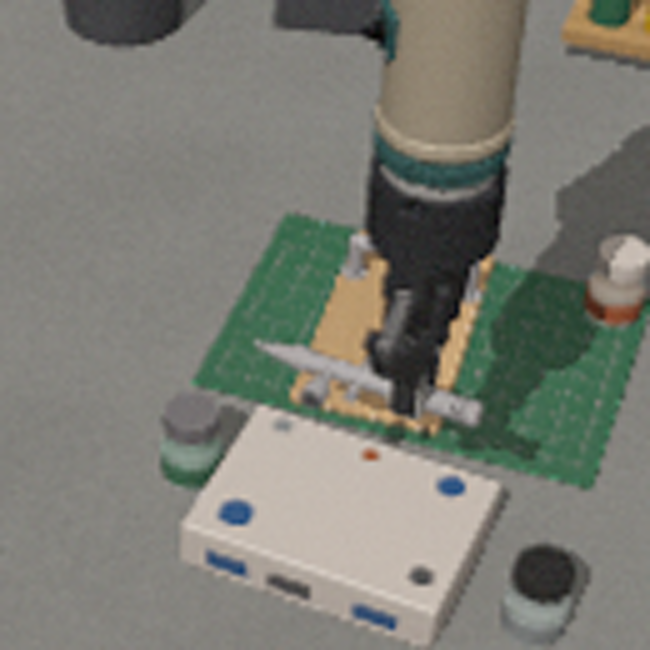

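View pics/t14.png

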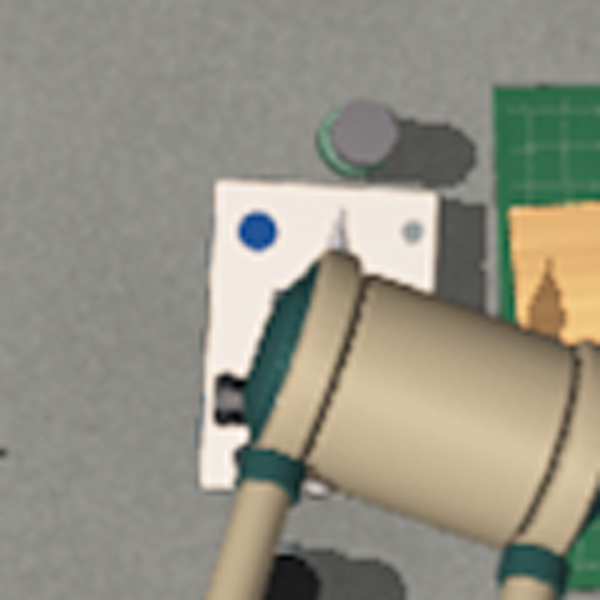

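```bash
python3 -m creep '[{"ax":-1,"ay":-0.9,"az":-0.2,"tx":0.5,"ty":-0.6,"tz":0.6,"jaw":1},{"ax":0,"ay":0,"az":0,"tx":1.2,"ty":0,"tz":0,"jaw":1},{"ax":0,"ay":0,"az":0,"tx":1.5,"ty":0,"tz":0,"jaw":1},{"ax":0,"ay":0,"az":0,"tx":1.5,"ty":0,"tz":0,"jaw":1},{"ax":0,"ay":0,"az":0,"tx":1.2,"ty":0,"tz":0,"jaw":1},{"ax":0,"ay":0,"az":0,"tx":0.8,"ty":0,"tz":0,"jaw":1},{"ax":0,"ay":0,"az":0,"tx":0,"ty":0,"tz":0,"jaw":1}]'; python3 d.py 0.482 -0.116 0.042 85.5
```

```text
time: 19.77
eef_pos: [0.4828, -0.1156, 0.0835]
orientation: [0.035, 0.705, -0.037, 0.707]
ft_force: [-1.2, 0.3, -2.1]
opening: 0.0138
t 19.7667 p [ 0.483 -0.116  0.083] q6 [-0.375  0.292  1.893 -0.001  0.954 -1.843] open 0.013824034486078267 F [-1.22   0.323 -2.093]
turn deg [-1.343  0.17   0.082]
shift cm now-axes [ 4.148 -0.042 -0.089] final axes [ 4.149 -0.046 -0.077]
```

```bash
python3 -m creep '[{"ax":0,"ay":0.2,"az":0.1,"tx":0.8,"ty":0,"tz":-0.1,"jaw":1},{"ax":0,"ay":0,"az":0,"tx":0.9,"ty":0,"tz":0,"jaw":1},{"ax":0,"ay":0,"az":0,"tx":0.8,"ty":0,"tz":0,"jaw":1},{"ax":0,"ay":0,"az":0,"tx":0.6,"ty":0,"tz":0,"jaw":1},{"ax":0,"ay":0,"az":0,"tx":0,"ty":0,"tz":0,"jaw":1}]'; python3 d.py 0.482 -0.116 0.042 85.5
```

```text
time: 20.18
eef_pos: [0.4829, -0.1159, 0.0508]
orientation: [0.037, 0.706, -0.037, 0.707]
ft_force: [-0.3, 0.2, -1.9]
opening: 0.0136
t 20.1833 p [ 0.483 -0.116  0.051] q6 [-0.376  0.334  1.932  0.     0.874 -1.842] open 0.013577180543723012 F [-0.308  0.229 -1.918]
turn deg [-1.504  0.088  0.008]
shift cm now-axes [ 0.885 -0.023 -0.092] final axes [ 0.885 -0.021 -0.092]
```

```bash
python3 -m creep '[{"ax":0,"ay":0,"az":0,"tx":0.5,"ty":0,"tz":0,"jaw":1},{"ax":0,"ay":0,"az":0,"tx":0.3,"ty":0,"tz":0,"jaw":1},{"ax":0,"ay":0,"az":0,"tx":0,"ty":0,"tz":0,"jaw":1}]'; python3 d.py 0.482 -0.116 0.041 85.5; python3 -c "
from h import *
crop('side','s15',240,130,340,230,6)"
```

```text
time: 20.43
eef_pos: [0.4832, -0.116, 0.0421]
orientation: [0.037, 0.705, -0.037, 0.707]
ft_force: [0.0, 0.1, -0.2]
opening: 0.0135
t 20.4333 p [ 0.483 -0.116  0.042] q6 [-0.376  0.347  1.942  0.     0.851 -1.842] open 0.013545046077296126 F [ 0.003  0.064 -0.211]
turn deg [-1.521  0.108  0.012]
shift cm now-axes [ 0.105 -0.017 -0.123] final axes [ 0.105 -0.014 -0.123]
```

View pics/s15.png

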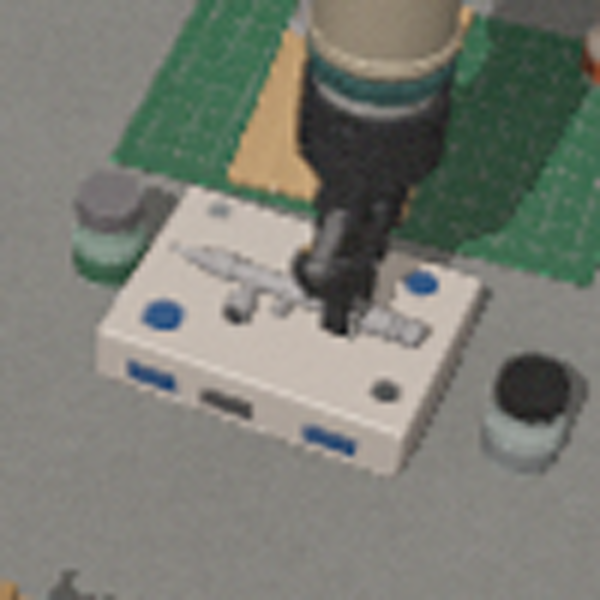

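```bash
python3 -m creep '[{"ax":0,"ay":0,"az":0,"tx":0.07,"ty":0,"tz":0,"jaw":1},{"ax":0,"ay":0,"az":0,"tx":0,"ty":0,"tz":0,"jaw":0.75},{"ax":0,"ay":0,"az":0,"tx":0,"ty":0,"tz":0,"jaw":0.5},{"ax":0,"ay":0,"az":0,"tx":0,"ty":0,"tz":0,"jaw":0.5},{"ax":0,"ay":0,"az":0,"tx":0,"ty":0,"tz":0,"jaw":0.5},{"ax":0,"ay":0,"az":0,"tx":-0.8,"ty":0,"tz":0,"jaw":0.5},{"ax":0,"ay":0,"az":0,"tx":-2,"ty":0,"tz":0,"jaw":0.5},{"ax":0,"ay":0,"az":0,"tx":-3,"ty":0,"tz":0,"jaw":0.5},{"ax":0,"ay":0,"az":0,"tx":-4,"ty":0,"tz":0,"jaw":0.5},{"ax":0,"ay":0,"az":0,"tx":-4,"ty":0,"tz":0,"jaw":0.5},{"ax":0,"ay":0,"az":0,"tx":-4,"ty":0,"tz":0,"jaw":0.5},{"ax":0,"ay":0,"az":0,"tx":0,"ty":0,"tz":0,"jaw":0.5}]'; python3 -m creep '[{"ax":0,"ay":0,"az":0,"tx":0,"ty":3,"tz":0,"jaw":0.5},{"ax":0,"ay":0,"az":0,"tx":0,"ty":4,"tz":0,"jaw":0.5},{"ax":0,"ay":0,"az":0,"tx":0,"ty":4,"tz":0,"jaw":0.5},{"ax":0,"ay":0,"az":0,"tx":0,"ty":4,"tz":0,"jaw":0.5},{"ax":0,"ay":0,"az":0,"tx":0,"ty":4,"tz":0,"jaw":0.5},{"ax":0,"ay":0,"az":0,"tx":0,"ty":3,"tz":0,"jaw":0.5},{"ax":0,"ay":0,"az":0,"tx":0,"ty":0,"tz":0,"jaw":0.5}]';python3 -c "
from h import *
cv2.imwrite('pics/sF.png',read_camera('side')[:,:,::-1]);crop('top','tF',210,130,430,290,3)"
```

```text
time: 21.48
eef_pos: [0.4822, -0.1156, 0.2306]
orientation: [0.037, 0.706, -0.037, 0.707]
ft_force: [1.9, -1.3, 0.8]
opening: 0.0428
time: 22.07
eef_pos: [0.5107, 0.1084, 0.24]
orientation: [0.039, 0.698, -0.042, 0.714]
ft_force: [0.1, -0.4, -0.2]
opening: 0.0427
```

View pics/sF.png

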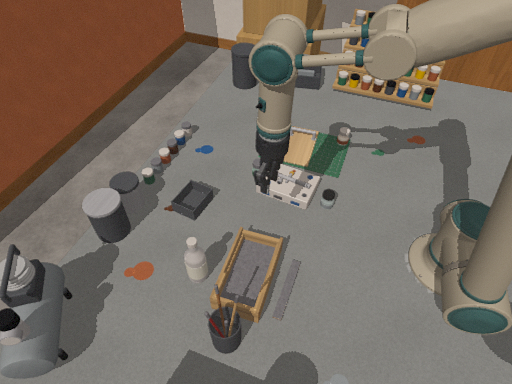

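View pics/tF.png

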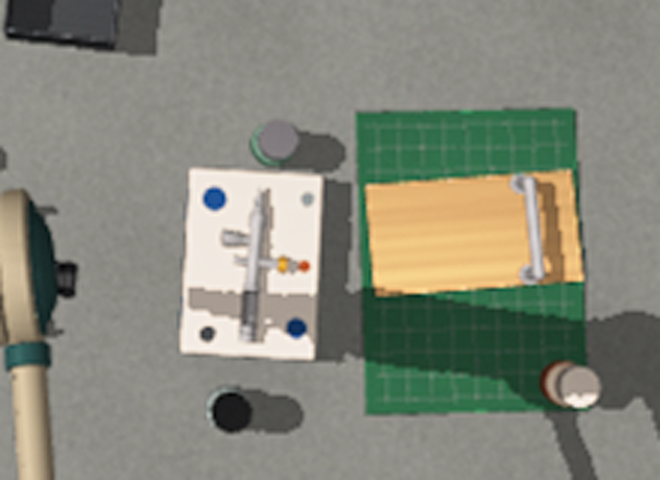

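```bash
python3 - <<'E'
from h import *
f=lambda u,v:ray("top",u/3+210,v/3+130,.048)
a,b=f(264,190),f(246,340);print((a+b)/2-[.515,-.119,0],np.linalg.norm(a-b))
q=[(366,186),(570,172),(583,280),(377,296)];L=np.mean([ray("top",u/3+210,v/3+130,.009) for u,v in q],0);print(L-[.5147,-.3414,0])
print(read_state()['ft_force'],abs(read_state()['qvel']).max(),job_done())
E
```

```text
[-0.00317271 -0.00425248  0.048     ] 0.14442929251059838
[ 0.02427554 -0.00357219  0.009     ]
the job is handed in; nothing more can be done
[ 0.72599801 -0.22977124 -0.62285329] 0.044441614645926324 None
```

The job is handed in at about 22 s. The lid is lying flat on the mat, handle up, and the airbrush is lying on the foam block. No verdict was reported.

**Lid:** I pinched the handle bar and tipped the handle end up about 2.7°. I then slid the lid over the lip with its tail still under the cheeks, drew it out 83 mm and lifted it off. In the last pictures its centre is about 24 mm along and 4 mm across from the mat's centre.

**Airbrush:** I took it by its rear handle and laid it along the block. Its middle is about 5 mm from the block's centre. Before I lowered it, it looked level against the block's edge.

**Last checks:** The arm is clear of everything. I judged by eye, without measuring, that the jars, bottle, tin, stick and brush pot are where they were.

**What disagreed:**
- **Lengths and openings:** The airbrush measured 144 mm instead of 150, probably because the nozzle tip is faint in the picture. The finger opening read about 2 mm below the known diameter on both grasps. Neither mattered.
- **Arm drift:** The arm drifted up to 17 mm during some moves, and I corrected it before each grasp and placing.
- **Joint speed:** The arm was still settling slightly when I handed in, with a joint speed of 0.04 rad/s in free air.

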